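# Park the microscope parts on their outlined pads

### The job

Put the four loose microscope parts away: stand each one upright on the pad whose white outline has its shape and size, well centred in the outline and, if it is square or oblong, turned to line up with it. Let go of all of them, and leave the amber jar and the white dish where they are.

Things in the scene. Friction and masses are not known exactly. Their poses are not given: they have to be found in the camera images.
- eyepiece_mid (a point): eyepiece: upright black cylinder, 36 mm in diameter, 60 mm tall, with a pale band and a lens on top. The point is its centre, 30 mm above its foot; z is its axis, up
- lens_mid (a point): auxiliary lens: short wide black cylinder with an aluminium band and a big dark blue glass on top, 56 mm in diameter, 34 mm tall. The point is its centre, 17 mm above its foot; z is its axis, up
- prism_mid (a point): prism housing: pale grey cube-like block, 44 x 44 mm, 44 mm tall, with round black ports on top and on two sides. The point is its centre, 22 mm above its foot; x and y are square to its sides, z up; any quarter turn will do
- magazine_mid (a point): filter magazine: pale grey oblong block with three black filter slots on top, 72 mm long (its x) by 32 mm wide (its y), 38 mm tall. The point is its centre, 19 mm above its foot; z up; either way round will do
- pad_small_round: fixed dark grey pad, 90 x 90 mm, 6 mm thick, with the thin white outline (flat, no rim) of a small circle, 43 mm in diameter, at its centre. Origin: centre of the pad's underside, z up
- pad_large_round: fixed dark grey pad, 90 x 90 mm, 6 mm thick, with the thin white outline (flat, no rim) of a large circle, 63 mm in diameter, at its centre. Origin: centre of the pad's underside, z up
- pad_square: fixed dark grey pad, 90 x 90 mm, 6 mm thick, with the thin white outline (flat, no rim) of a square, 51 x 51 mm, at its centre. Origin: centre of the pad's underside, z up; x and y along the square's sides
- pad_oblong: fixed dark grey pad, 90 x 90 mm, 6 mm thick, with the thin white outline (flat, no rim) of an oblong, 79 mm (along x) by 39 mm (along y), at its centre. Origin: centre of the pad's underside, z up; x along the oblong's length
- jar_mid (a point): bystander, to be left alone: amber glass jar with a white cap, 40 mm in diameter, 45 mm tall. The point is its centre, half-way up
- dish_mid (a point): bystander, to be left alone: open white ceramic dish, 64 mm in diameter, 24 mm tall. The point is its centre, half-way up
Not all that is in view belongs to the job. Leave any blue look-alike of the pad_small_round alone.

How it is judged:
By the outcome, as a careful person would: the job done as asked, in the order asked, and still so for the second after the job is handed in, with the robot touching nothing.
It also fails if it takes over 109 s, if anything falls off the work surface, if the arm or the gripper's body presses on something with over 40 N, if the wrist force passes 120 N, or if a joint passes its speed limit or range.

### The arm

A 7-joint arm with a two-finger parallel gripper is mounted at the origin on the work surface. World frame = base frame: x ahead of the robot, y to its left, z up, the work surface at z = 0. Lengths are in m, angles in rad, forces in N, time in s.
With the tool pointing down it reaches from about 0.4 to 0.85 m from the base axis. Payload 10.4 kg.
Tool frame: the origin (TCP) lies midway between the tips of the shut fingers; the grasp point (between the pads) lies 19 mm behind it (r.tcp_to_grasp is the z of the grasp point in the tool frame, in m); z points along the fingers, x is the direction in which the jaws open and shut, and the axes are right-handed (so a half turn about z gives the same grasp; the last joint's range is limited). The gripper opens to 87 mm and grips with 3 to 60 N. Pads are 19 mm wide; open, the fingers measure 117 mm over their backs; the gripper's body (75 mm by 190 mm) begins 51 mm behind the grasp point.
Start: joints at [1.243, 0.332, -0.065, 1.46, 0.022, 1.35, -0.088], TCP at [0.188, -0.596, 0.223] pointing down, gripper open.
Joint ranges: [-2.6, 2.6], [-0.5, 2.12], [-1.47, 1.34], [0.16, 2.42], [-1.27, 4.41], [0.06, 2.06], [-2.6, 2.6]. Speed limits (rad/s): [2.22, 2.22, 2.79, 2.79, 3.14, 3.14, 3.14].

### API

Orientations are given as a unit quaternion [x, y, z, w].
In Python, from bench import r, camera, close_job gives the robot as it stands. The module is installed in compiled form; this text tells all that it offers.
- The arm moves only by the shell command python3 -m crank 'ROWS' [FORCE]. ROWS is JSON, a list of rows, each an object of numbers: "x", "y", "z": the shift along the tool's x, y, z scaled (see below); "ax", "ay", "az": the turn, a rotation vector about the tool's x, y, z scaled (see below); "claw": the closure, from -1 (fully open) to 1 (shut), so that 0 is half open. A call has exactly 5 rows; each row is the pose to reach, as a shift and turn from the pose commanded when the call began, along the tool's axes at that moment; what a row does not reach only later rows make up. The controller multiplies each number of a shift by 1 m and each number of a turn by 2 rad. A row lasts 1/12 s, in which the tool goes at most 41.7 mm and 7.16 degrees, less where a joint would pass 70% of its speed; a pose out of reach is approached as far as the arm can. A call with a number of a shift or a turn outside -1 to 1 is refused whole. A call with a gripper value outside its range is refused whole. The fingers move at their own pace and stop on an object; FORCE is the grip in N (left out, the last holds). Time passes only in rows, so rows that repeat a pose let the fingers close, or fill a call up. It gives the time, the measured TCP pose, the force and the opening at its end, in the units of the state.
- r.read_state(): the state, without advancing time (a new reading comes with each control period).
- camera(name): name is "scene" or "side" or "wrist"; returns a dict with "color" (480x640x3 uint8, blue, green, red), "fx", "fy", "cx", "cy" (pixels), "D" ([k1, k2, p1, p2, k3] as OpenCV has them; the pictures are not rectified), "eye" and "orientation" of the camera in the world. Camera axes: x right, y down, z forward; pixel columns grow to the right and rows downward; lengths in m; the calibration is good to about 2 mm. A picture is of the moment at which its call begins. There is no depth.
- close_job(): hands the job in, once; it reports no verdict.
The state is a dict: "time": time; "joint_positions": joint angles; "joint_vel": joint speeds; "joint_torque": joint torques, N m; "ee_pos": TCP position; "eef_rot": TCP orientation; "ft_force": force on the tool from outside, world axes, zero at the start; "torque": the same for the moment, N m; "width": finger opening in m.
Only numpy, scipy, OpenCV 4.12 (cv2) and the standard library are available. Lean on these libraries where they do the work, as an engineer would, in place of code of your own. Each camera call takes 0.05 s, during which the arm holds its last target. There are 200 camera calls.

## Working session

There is one attempt and no reset: what is moved stays moved. The work goes in short steps, Python scripts to look and compute and a shell command to move; the robot and the scene stay as the last step left them, time stands still between calls to the robot, and variables do not carry over. Pictures are saved under pics/ and viewed, about 12 in all and at most 16, crops included, and the job is handed in when it is done.

```bash
mkdir -p pics
python3 - <<'E'
from bench import r,camera
import cv2,numpy as np
for n in("scene","side","wrist"):
    c=camera(n);cv2.imwrite(f"pics/{n}0.png",c["color"])
    print(n,[round(c[k],1) for k in("fx","fy","cx","cy")],np.round(c["D"],3),np.round(c["eye"],4),np.round(c["orientation"],4))
s=r.read_state();print({k:np.round(v,4) for k,v in s.items()},r.tcp_to_grasp)
E
```

```text
scene [550.2, 550.2, 314.0, 234.9] [-0.171  0.     0.     0.     0.   ] [1.4585 0.6618 0.8338] [ 0.404   0.7853 -0.4165 -0.2158]
side [486.7, 486.7, 322.5, 245.5] [-0.102  0.     0.     0.     0.   ] [0.3378 0.6628 0.7615] [-0.1488  0.9149 -0.3719  0.0504]
wrist [428.4, 428.4, 316.6, 244.6] [-0.054  0.     0.     0.     0.   ] [ 0.2568 -0.5732  0.3846] [ 0.7997 -0.5859 -0.0785  0.1046]
{'time': np.float64(0.15), 'joint_positions': array([ 1.2434,  0.3327, -0.0647,  1.4607,  0.0216,  1.3499, -0.0885]), 'joint_vel': array([ 0.0011, -0.0022,  0.    , -0.003 ,  0.0013,  0.0005,  0.0004]), 'joint_torque': array([ 9.00000e-04, -6.23632e+01,  2.48000e-02, -3.90139e+01,
       -6.14000e-02,  3.73000e-02,  1.00000e-04]), 'ee_pos': array([ 0.1875, -0.5959,  0.222 ]), 'eef_rot': array([ 8.063e-01, -5.916e-01, -4.000e-04, -3.000e-04]), 'ft_force': array([-0.2882,  0.5644,  0.0458]), 'torque': array([-0.0189,  0.011 ,  0.0267]), 'width': np.float64(0.0871)} -0.0187
```

View pics/scene0.png

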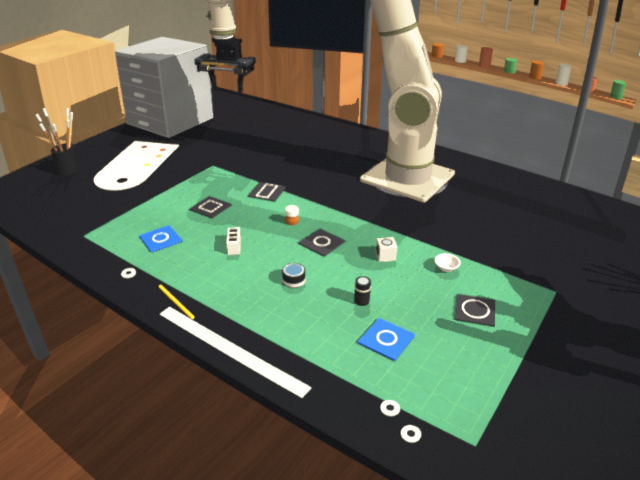

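View pics/side0.png

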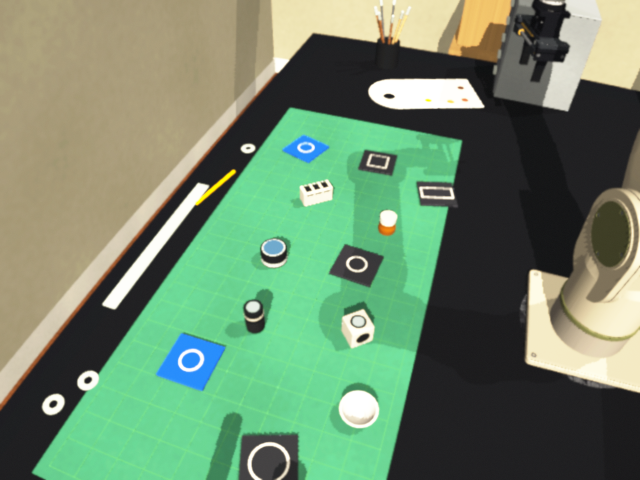

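```bash
cat > h.py <<'E'
from bench import r,camera
import cv2,numpy as np
from scipy.spatial.transform import Rotation as R
def rays(c,px):
    K=np.array([[c["fx"],0,c["cx"]],[0,c["fy"],c["cy"]],[0,0,1]])
    u=cv2.undistortPoints(np.array(px,float).reshape(-1,1,2),K,np.array(c["D"],float))[:,0]
    return R.from_quat(c["orientation"]).apply(np.c_[u,np.ones(len(u))])
def plane(c,px,z):
    d=rays(c,px);e=np.array(c["eye"]);return e+d*((z-e[2])/d[:,2])[:,None]
def tri(cs,pxs):
    A=0;b=0
    for c,p in zip(cs,pxs):
        d=rays(c,[p])[0];d/=np.linalg.norm(d);P=np.eye(3)-np.outer(d,d);A=A+P;b=b+P@np.array(c["eye"])
    x=np.linalg.solve(A,b)
    return x,max(np.linalg.norm((np.eye(3)-np.outer(d,d))@(x-np.array(c["eye"]))) for c,p in zip(cs,pxs) for d in [rays(c,[p])[0]/np.linalg.norm(rays(c,[p])[0])])
def white(c,seed,w=25,th=140):
    "largest light, colourless contour near seed"
    x,y=map(int,seed);im=c["color"].astype(int);m=((im.min(2)>th)&(np.ptp(im,axis=2)<60)).astype(np.uint8)
    k=np.zeros_like(m);k[max(0,y-w):y+w,max(0,x-w):x+w]=1
    cs,_=cv2.findContours(m*k,cv2.RETR_EXTERNAL,cv2.CHAIN_APPROX_NONE)
    return max(cs,key=cv2.contourArea)[:,0].astype(float)
def rect(c,px,z):
    P=plane(c,px,z)[:,:2];(cx,cy),(w,h),a=cv2.minAreaRect((P*1000).astype(np.float32))
    return np.round([cx,cy,w,h,a],1)
E
cat > m.py <<'E'
from h import *
S,D=camera("scene"),camera("side")
for n,a,b in[("small",(321,241),(357,264)),("large",(475,309),(268,463)),("square",(210,206),(378,161)),("oblong",(267,191),(437,193))]:
    A,B=white(S,a),white(D,b)
    f=lambda q:np.array(cv2.minAreaRect(q.astype(np.float32))[0])
    # centre via plane, then its own pixel-level mean for triangulation
    print(n,rect(S,A,.006),rect(D,B,.006),"tri",np.round(tri([S,D],[f(A),f(B)])[0]*1000,1))
for n,a,b in[("eyepiece",(363,282),(254,306)),("lens",(293,271),(273,246)),("prism",(387,243),(358,322)),("mag",(234,235),(316,187)),("jar",(292,211),(388,216)),("dish",(447,262),(359,405))]:
    x,e=tri([S,D],[a,b]);print(n,np.round(x*1000,1),round(e*1000,1))
k=S["color"][180:360,180:500];cv2.imwrite("pics/s1.png",cv2.resize(k,None,fx=2.5,fy=2.5,interpolation=cv2.INTER_CUBIC))
E
python3 m.py
```

```text
small [470.5 -17.   41.9  42.6  35.7] [467.6 -10.8  44.6  42.2  18.9] tri [468.4 -16.9   2.3]
large [491.6 423.5  65.1  58.5  66.2] [487.9 426.2  64.3  57.5  19.1] tri [488.7 424.7   2.3]
square [ 513.2 -384.3   54.9   55.4    3.1] [ 509.6 -377.6   54.4   54.8    3.7] tri [ 511.1 -387.7   -2.2]
oblong [ 346.2 -306.8   84.8   44.4   17.1] [ 343.5 -300.9   83.2   46.5   16.1] tri [ 342.9 -309.     1.5]
eyepiece [607.3 192.8  53.8] 0.4
lens [641.7  20.2  29.1] 0.6
prism [421.9 153.3  38.5] 1.0
mag [ 617.1 -190.    34.5] 1.2
jar [ 433.4 -142.1   35.4] 1.3
dish [379.1 301.1  18.6] 1.6
```

View pics/s1.png

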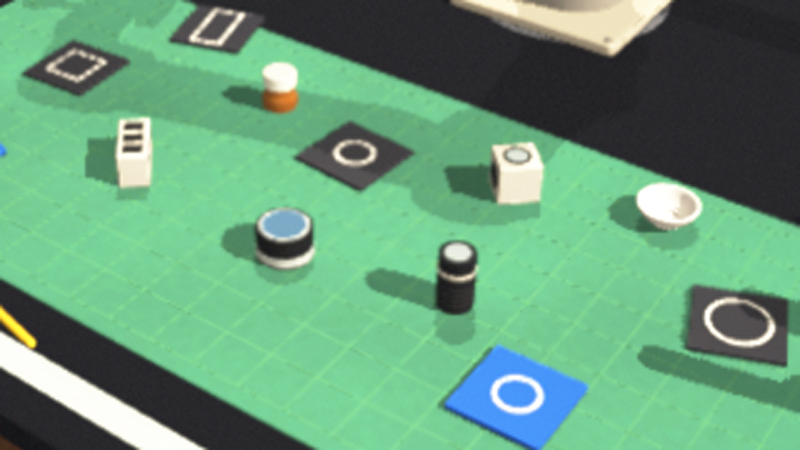

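View pics/wrist0.png

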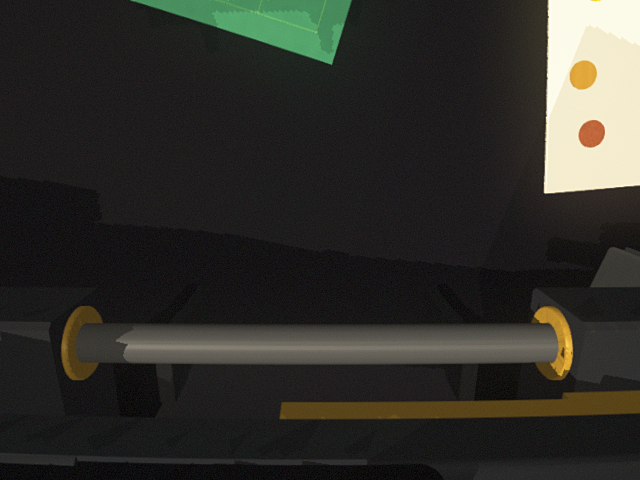

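```bash
cat >> h.py <<'E'
def st():
    s=r.read_state();Q=R.from_quat(s["eef_rot"]);x=Q.apply([1,0,0])
    return s,Q,np.degrees(np.arctan2(x[1],x[0]))
def togo(p,yaw=None):
    "shift in tool axes (m) and az (units of 2 rad) to bring TCP to p / tool x to yaw deg (mod 180)"
    s,Q,y=st();d=Q.inv().apply(np.array(p)-s["ee_pos"])
    az=0 if yaw is None else -np.radians((yaw-y+90)%180-90)/2
    return "t=%.2f tcp %s yaw %.2f w %.4f | shift %s az %.4f"%(s["time"],np.round(s["ee_pos"]*1000,1),y,s["width"],np.round(d,4),az)
E
python3 - <<'E'
from h import *
c=camera("wrist");s,Q,y=st()
print("cam in tool",Q.inv().apply(np.array(c["eye"])-s["ee_pos"]))
Rc=Q.inv()*R.from_quat(c["orientation"]);print(np.round(Rc.as_matrix(),3))
for p in[(316,20),(316,130),(316,240),(316,290),(20,150),(620,150)]:
    w=plane(c,[p],.02)[0];print(p,np.round(Q.inv().apply(w-s["ee_pos"])*1000))
print(togo([.617,-.19,.222],0))
E
```

```text
cam in tool [-0.00102906 -0.07296284 -0.16271458]
[[ 1.     0.001 -0.001]
 [-0.001  0.966  0.259]
 [ 0.002 -0.259  0.966]]
(316, 20) [  -2. -157.  202.]
(316, 130) [ -2. -73. 202.]
(316, 240) [ -2.  21. 202.]
(316, 290) [ -2.  68. 202.]
(20, 150) [-256.  -59.  202.]
(620, 150) [258. -59. 202.]
t=0.30 tcp [ 187.5 -596.1  222.3] yaw -72.54 w 0.0872 | shift [-2.585e-01 -5.316e-01  4.000e-04] az -0.6330
```

```bash
python3 -m crank '[{"x":-0.01,"y":-0.036,"az":-0.062,"claw":-1},{"x":-0.019,"y":-0.072,"az":-0.124,"claw":-1},{"x":-0.028,"y":-0.108,"az":-0.186,"claw":-1},{"x":-0.038,"y":-0.144,"az":-0.248,"claw":-1},{"x":-0.047,"y":-0.178,"az":-0.31,"claw":-1}]' 20; python3 -c "
from h import *;print(togo([.5,-.42,.225],0))"
```

```text
t=0.30 tcp [ 187.5 -596.1  222.3] yaw -72.54 w 0.0872 | shift [-0.0742 -0.3509 -0.0027] az -0.6330schema error: expected keys x, y, z, ax, ay, az, claw
```

```bash
python3 -m crank '[{"x":-0.01,"y":-0.036,"z":0,"ax":0,"ay":0,"az":-0.062,"claw":-1},{"x":-0.019,"y":-0.072,"z":0,"ax":0,"ay":0,"az":-0.124,"claw":-1},{"x":-0.028,"y":-0.108,"z":0,"ax":0,"ay":0,"az":-0.186,"claw":-1},{"x":-0.038,"y":-0.144,"z":0,"ax":0,"ay":0,"az":-0.248,"claw":-1},{"x":-0.047,"y":-0.178,"z":0,"ax":0,"ay":0,"az":-0.31,"claw":-1}]' 20; python3 -c "
from h import *;print(togo([.5,-.42,.225],0))"
```

```text
time: 0.72
ee_pos: [0.3449, -0.4965, 0.2227]
eef_rot: [0.949, -0.314, 0.0, 0.0]
ft_force: [0.8, -1.1, 0.1]
width: 0.087
t=0.72 tcp [ 344.9 -496.5  222.7] yaw -36.64 w 0.0870 | shift [ 0.0788 -0.1539 -0.0022] az -0.3197
```

```bash
python3 -m crank '[{"x":0.016,"y":-0.031,"z":0,"ax":0,"ay":0,"az":-0.062,"claw":-1},{"x":0.032,"y":-0.062,"z":0,"ax":0,"ay":0,"az":-0.124,"claw":-1},{"x":0.048,"y":-0.093,"z":0,"ax":0,"ay":0,"az":-0.186,"claw":-1},{"x":0.064,"y":-0.124,"z":0,"ax":0,"ay":0,"az":-0.248,"claw":-1},{"x":0.079,"y":-0.154,"z":0,"ax":0,"ay":0,"az":-0.31,"claw":-1}]' 
python3 -m crank '[{"x":0,"y":0,"z":0,"ax":0,"ay":0,"az":-0.01,"claw":-1},{"x":0,"y":0,"z":0,"ax":0,"ay":0,"az":-0.01,"claw":-1},{"x":0,"y":0,"z":0,"ax":0,"ay":0,"az":-0.01,"claw":-1},{"x":0,"y":0,"z":0,"ax":0,"ay":0,"az":-0.01,"claw":-1},{"x":0,"y":0,"z":0,"ax":0,"ay":0,"az":-0.01,"claw":-1}]'
cat > snap.py <<'E'
import sys,pickle
from h import *
n=sys.argv[1];print(togo([.5,-.22,.225],0));c=camera("wrist");cv2.imwrite(f"pics/{n}.png",c["color"]);pickle.dump(c,open(f"{n}.pkl","wb"))
E
python3 snap.py w1
```

```text
time: 1.13
ee_pos: [0.5006, -0.4215, 0.2226]
eef_rot: [1.0, -0.01, 0.0, 0.0]
ft_force: [0.6, -0.2, 0.6]
width: 0.0872
time: 1.55
ee_pos: [0.4979, -0.4237, 0.2227]
eef_rot: [1.0, -0.005, -0.0, 0.0]
ft_force: [0.1, 0.4, -0.7]
width: 0.0873
t=1.55 tcp [ 497.9 -423.7  222.7] yaw -0.52 w 0.0873 | shift [ 0.0003 -0.2037 -0.0025] az -0.0045
```

View pics/w1.png

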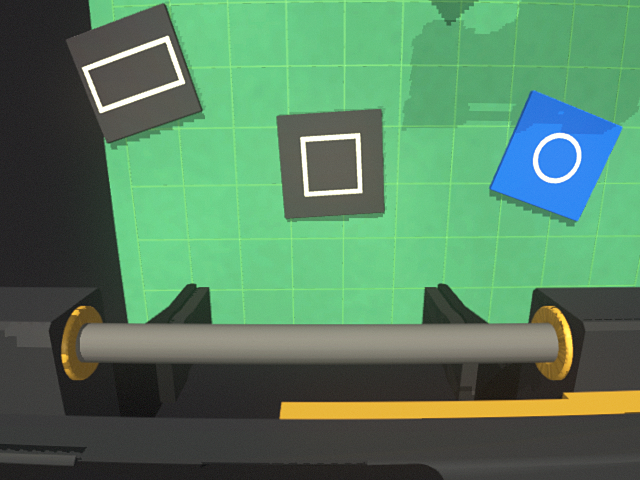

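```bash
python3 -m crank '[{"x":0,"y":-0.04,"z":0,"ax":0,"ay":0,"az":-0.004,"claw":-1},{"x":0.02,"y":-0.08,"z":0,"ax":0,"ay":0,"az":-0.004,"claw":-1},{"x":0.04,"y":-0.12,"z":0,"ax":0,"ay":0,"az":-0.004,"claw":-1},{"x":0.04,"y":-0.15,"z":0,"ax":0,"ay":0,"az":-0.004,"claw":-1},{"x":0.04,"y":-0.15,"z":0,"ax":0,"ay":0,"az":-0.004,"claw":-1}]' >/dev/null; python3 snap.py w2
python3 -m crank '[{"x":0,"y":-0.04,"z":0,"ax":0,"ay":0,"az":0,"claw":-1},{"x":0,"y":-0.08,"z":0,"ax":0,"ay":0,"az":0,"claw":-1},{"x":0,"y":-0.12,"z":0,"ax":0,"ay":0,"az":0,"claw":-1},{"x":0,"y":-0.15,"z":0,"ax":0,"ay":0,"az":0,"claw":-1},{"x":0,"y":-0.15,"z":0,"ax":0,"ay":0,"az":0,"claw":-1}]' >/dev/null; python3 snap.py w3
python3 -m crank '[{"x":0,"y":-0.04,"z":0,"ax":0,"ay":0,"az":0,"claw":-1},{"x":0,"y":-0.08,"z":0,"ax":0,"ay":0,"az":0,"claw":-1},{"x":0,"y":-0.12,"z":0,"ax":0,"ay":0,"az":0,"claw":-1},{"x":0,"y":-0.15,"z":0,"ax":0,"ay":0,"az":0,"claw":-1},{"x":0,"y":-0.15,"z":0,"ax":0,"ay":0,"az":0,"claw":-1}]' >/dev/null; python3 snap.py w4
python3 -m crank '[{"x":0,"y":-0.04,"z":0,"ax":0,"ay":0,"az":0,"claw":-1},{"x":0,"y":-0.08,"z":0,"ax":0,"ay":0,"az":0,"claw":-1},{"x":0,"y":-0.12,"z":0,"ax":0,"ay":0,"az":0,"claw":-1},{"x":0,"y":-0.15,"z":0,"ax":0,"ay":0,"az":0,"claw":-1},{"x":0,"y":-0.15,"z":0,"ax":0,"ay":0,"az":0,"claw":-1}]' >/dev/null; python3 snap.py w5
python3 -m crank '[{"x":0,"y":-0.04,"z":0,"ax":0,"ay":0,"az":0,"claw":-1},{"x":0,"y":-0.08,"z":0,"ax":0,"ay":0,"az":0,"claw":-1},{"x":0,"y":-0.12,"z":0,"ax":0,"ay":0,"az":0,"claw":-1},{"x":0,"y":-0.15,"z":0,"ax":0,"ay":0,"az":0,"claw":-1},{"x":0,"y":-0.15,"z":0,"ax":0,"ay":0,"az":0,"claw":-1}]' >/dev/null; python3 snap.py w6
python3 - <<'E'
import cv2,numpy as np
I=[cv2.resize(cv2.imread(f"pics/w{i}.png")[:330],(400,206)) for i in(2,3,4,5)]
cv2.imwrite("pics/mos.png",np.vstack([np.hstack(I[:2]),np.hstack(I[2:])]))
E
```

```text
t=2.02 tcp [ 542.3 -264.1  223.4] yaw 0.64 w 0.0871 | shift [-0.0418 -0.0445 -0.0015] az 0.0056
t=2.48 tcp [ 539.9 -116.8  223.4] yaw 0.48 w 0.0872 | shift [-0.0408  0.1029 -0.0018] az 0.0042
t=2.95 tcp [539.3  32.2 223.1] yaw 0.42 w 0.0872 | shift [-0.0411  0.2519 -0.0024] az 0.0037
t=3.42 tcp [538.7 181.4 222.6] yaw 0.35 w 0.0868 | shift [-0.0412  0.4011 -0.0034] az 0.0030
t=3.88 tcp [538.2 330.6 221.7] yaw 0.30 w 0.0874 | shift [-0.0411  0.5504 -0.0042] az 0.0026
```

View pics/mos.png

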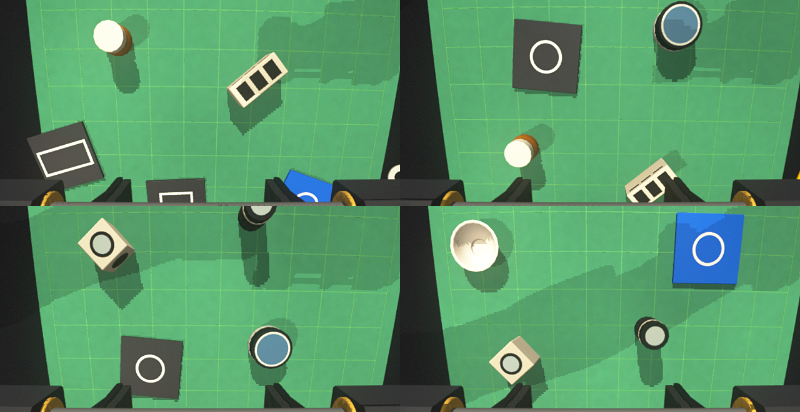

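View pics/w6.png

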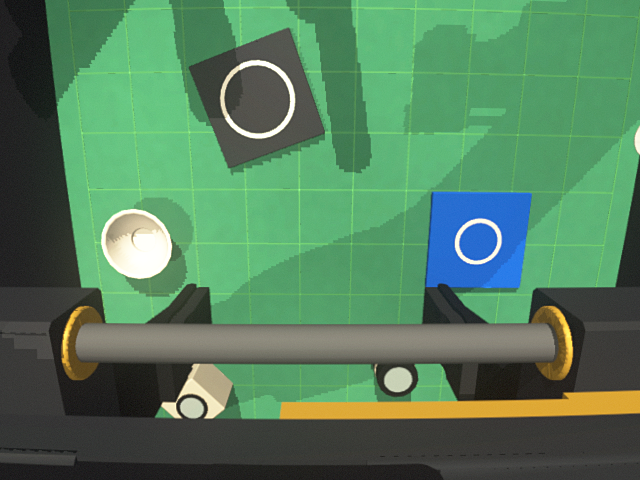

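```bash
cat > m2.py <<'E'
from h import *
import pickle
L=lambda i:pickle.load(open(f"w{i}.pkl","rb"))
W={i:L(i) for i in range(1,7)}
for n,i,s,w in[("oblong",1,(134,74),62),("oblong",2,(104,253),52),("square",1,(331,165),40),("small",3,(234,91),35),("small",4,(240,259),35),("large",6,(257,99),48)]:
    p=white(W[i],s,w,150);print(n,i,rect(W[i],p,.006))
def blob(c,s,lo,hi,w=45):
    x,y=s;m=cv2.inRange(c["color"],lo,hi);k=np.zeros_like(m);k[max(0,y-w):y+w,max(0,x-w):x+w]=1
    n,l,st_,ce=cv2.connectedComponentsWithStats(m*k);j=1+np.argmin([np.hypot(*(ce[t]-s))+ (1e3 if st_[t][4]<80 else 0) for t in range(1,n)])
    return ce[j],st_[j][4]
for i,s in[(3,(448,38)),(4,(434,229)),(4,(168,61)),(5,(178,253)),(5,(408,206)),(6,(398,378)),(2,(411,128))]:
    x,y=s;print(i,s,W[i]["color"][y,x])
a=W[4]["color"][10:120,110:240];b=W[2]["color"][70:180,345:475];d=W[5]["color"][200:310,125:255];e=W[5]["color"][150:260,345:475]
cv2.imwrite("pics/crop.png",cv2.resize(np.vstack([np.hstack([a,b]),np.hstack([d,e])]),None,fx=2.7,fy=2.7,interpolation=cv2.INTER_CUBIC))
E
python3 m2.py
```

```text
oblong 1 [ 345.5 -303.2   80.1   40.    16.8]
oblong 2 [ 345.7 -303.6   80.2   39.9   16.6]
square 1 [ 512.9 -380.7   51.9   52.2    3.1]
small 3 [470.3 -11.8  43.   42.5  88.8]
small 4 [470.5 -12.1  42.9  42.9  88.6]
large 6 [488.8 428.7  63.4  62.6  89.7]
3 (448, 38) [138 123  87]
4 (434, 229) [164 144 100]
4 (168, 61) [190 213 205]
5 (178, 253) [194 216 205]
5 (408, 206) [186 212 204]
6 (398, 378) [181 208 201]
2 (411, 128) [50 60 60]
```

View pics/crop.png

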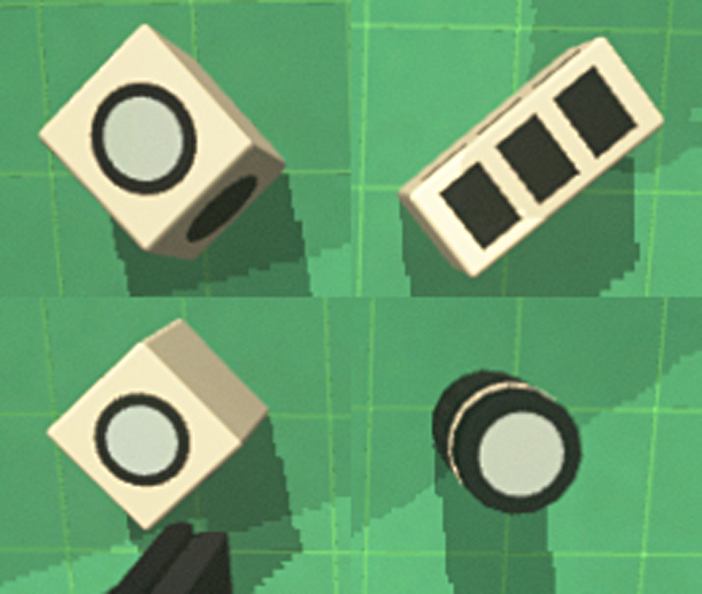

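```bash
sed -i '/^for i,s in\[/,$d' m2.py
cat >> m2.py <<'E'
gl=((165,195,185),(210,230,220));bl=((100,90,60),(200,180,125))
for n,(i,s),(j,t),g in[("lens",(3,(448,38)),(4,(434,229)),bl),("prism",(4,(163,61)),(5,(178,253)),gl),("eyep",(5,(408,206)),(6,(398,378)),gl)]:
    (p,A),(q,B)=blob(W[i],s,*g),blob(W[j],t,*g);x,e=tri([W[i],W[j]],[p,q]);print(n,np.round(p),A,np.round(q),B,np.round(x*1000,1),round(e*1000,1))
def top(i,s,z,w):
    c=W[i];x,y=s;m=(c["color"][...,2]>225).astype(np.uint8);k=np.zeros_like(m);k[max(0,y-w):y+w,max(0,x-w):x+w]=1
    p=max(cv2.findContours(m*k,0,1)[0],key=cv2.contourArea)[:,0];return p,rect(c,p,z)
for i,s,z,w in[(4,(168,61),.044,52),(5,(178,253),.044,45),(2,(411,128),.038,60)]:
    p,q=top(i,s,z,w);print(i,q)
mp=np.array(cv2.minAreaRect(p.astype(np.float32))[0])
S,D=camera("scene"),camera("side")
for c,px in((S,(234,235)),(D,(316,187))):
    x,e=tri([W[2],c],[mp,px]);print("mag",np.round(x*1000,1),round(e*1000,1))
E
python3 m2.py
```

```text
oblong 1 [ 345.5 -303.2   80.1   40.    16.8]
oblong 2 [ 345.7 -303.6   80.2   39.9   16.6]
square 1 [ 512.9 -380.7   51.9   52.2    3.1]
small 3 [470.3 -11.8  43.   42.5  88.8]
small 4 [470.5 -12.1  42.9  42.9  88.6]
large 6 [488.8 428.7  63.4  62.6  89.7]
lens [449.  39.] 2496 [436. 229.] 1860 [641.7  25.4  35.1] 0.0
prism [162.  61.] 661 [177. 253.] 494 [424.6 155.6  45.2] 0.1
eyep [407. 208.] 703 [398. 379.] 492 [610.4 197.3  60.8] 0.0
4 [424.6 156.4  42.6  41.6  41.8]
5 [424.9 156.5  42.6  42.5  41.7]
2 [ 619.1 -187.    70.8   33.2   40.4]
mag [ 620.  -187.3   38.3] 0.4
mag [ 618.4 -187.2   35.5] 1.9
```

```bash
python3 -m crank '[{"x":0.018,"y":0.033,"z":0,"ax":0,"ay":0,"az":0.002,"claw":-1},{"x":0.036,"y":0.066,"z":0,"ax":0,"ay":0,"az":0.002,"claw":-1},{"x":0.054,"y":0.1,"z":0.015,"ax":0,"ay":0,"az":0.002,"claw":-1},{"x":0.072,"y":0.133,"z":0.035,"ax":0,"ay":0,"az":0.002,"claw":-1},{"x":0.072,"y":0.133,"z":0.07,"ax":0,"ay":0,"az":0.002,"claw":-1}]'; python3 -c "
from h import *;print(togo([.6104,.1973,.02],0))"
```

```text
time: 4.45
ee_pos: [0.6182, 0.1811, 0.1544]
eef_rot: [1.0, -0.009, 0.004, 0.002]
ft_force: [1.1, -0.8, -0.9]
width: 0.0872
t=4.45 tcp [618.2 181.1 154.4] yaw -1.02 w 0.0872 | shift [-0.0091 -0.0167  0.1342] az -0.0089
```

```bash
python3 -m crank '[{"x":0,"y":0,"z":0.02,"ax":0,"ay":0,"az":0,"claw":-1},{"x":0,"y":0,"z":0.05,"ax":0,"ay":0,"az":0,"claw":-1},{"x":0,"y":0,"z":0.06,"ax":0,"ay":0,"az":0,"claw":-1},{"x":0,"y":0,"z":0.06,"ax":0,"ay":0,"az":0,"claw":-1},{"x":0,"y":0,"z":0.06,"ax":0,"ay":0,"az":0,"claw":-1}]'; python3 -c "
from h import *;print(togo([.6104,.1973,.02],0))"
```

```text
time: 4.87
ee_pos: [0.6117, 0.1927, 0.0933]
eef_rot: [1.0, -0.002, 0.0, 0.0]
ft_force: [0.2, 0.0, -0.4]
width: 0.0869
t=4.87 tcp [611.7 192.7  93.3] yaw -0.23 w 0.0869 | shift [-0.0013 -0.0047  0.0733] az -0.0020
```

```bash
python3 -m crank '[{"x":-0.001,"y":-0.005,"z":0.03,"ax":0,"ay":0,"az":0,"claw":-1},{"x":-0.001,"y":-0.005,"z":0.06,"ax":0,"ay":0,"az":0,"claw":-1},{"x":-0.001,"y":-0.005,"z":0.073,"ax":0,"ay":0,"az":0,"claw":-1},{"x":-0.001,"y":-0.005,"z":0.073,"ax":0,"ay":0,"az":0,"claw":-1},{"x":-0.001,"y":-0.005,"z":0.073,"ax":0,"ay":0,"az":0,"claw":-1}]'
python3 -c "
from h import *;print(togo([.6104,.1973,.02],0))"
python3 -m crank '[{"x":0,"y":0,"z":0,"ax":0,"ay":0,"az":0,"claw":0},{"x":0,"y":0,"z":0,"ax":0,"ay":0,"az":0,"claw":0.3},{"x":0,"y":0,"z":0,"ax":0,"ay":0,"az":0,"claw":1},{"x":0,"y":0,"z":0,"ax":0,"ay":0,"az":0,"claw":1},{"x":0,"y":0,"z":0,"ax":0,"ay":0,"az":0,"claw":1}]' 20
python3 -c "
from h import *;print(togo([.6104,.1973,.02],0))"
```

```text
time: 5.28
ee_pos: [0.6108, 0.1993, 0.0209]
eef_rot: [1.0, -0.001, 0.0, -0.0]
ft_force: [-0.5, -0.2, 2.0]
width: 0.0872
t=5.28 tcp [610.8 199.3  20.9] yaw -0.14 w 0.0872 | shift [-0.0004  0.002   0.0009] az -0.0012
time: 5.7
ee_pos: [0.6104, 0.1993, 0.0201]
eef_rot: [1.0, -0.001, 0.0, -0.0]
ft_force: [0.6, -0.9, -0.8]
width: 0.0616
t=5.70 tcp [610.4 199.3  20.1] yaw -0.12 w 0.0616 | shift [0.     0.002  0.0001] az -0.0011
```

```bash
python3 -m crank '[{"x":0,"y":0.002,"z":0,"ax":0,"ay":0,"az":0,"claw":1},{"x":0,"y":0.002,"z":0,"ax":0,"ay":0,"az":0,"claw":1},{"x":0,"y":0.002,"z":0,"ax":0,"ay":0,"az":0,"claw":1},{"x":0,"y":0.002,"z":0,"ax":0,"ay":0,"az":0,"claw":1},{"x":0,"y":0.002,"z":0,"ax":0,"ay":0,"az":0,"claw":1}]' 20
python3 -m crank '[{"x":0,"y":0,"z":0,"ax":0,"ay":0,"az":0,"claw":1},{"x":0,"y":0,"z":-0.01,"ax":0,"ay":0,"az":0,"claw":1},{"x":0,"y":0,"z":-0.03,"ax":0,"ay":0,"az":0,"claw":1},{"x":0,"y":0,"z":-0.05,"ax":0,"ay":0,"az":0,"claw":1},{"x":0,"y":0,"z":-0.06,"ax":0,"ay":0,"az":0,"claw":1}]'
python3 -c "
from h import *;print(togo([.4704,-.012,.08],0))"
```

```text
time: 6.12
ee_pos: [0.61, 0.1973, 0.0195]
eef_rot: [1.0, -0.001, -0.0, 0.0]
ft_force: [-0.5, -0.1, 1.0]
width: 0.0358
time: 6.53
ee_pos: [0.6109, 0.1981, 0.0825]
eef_rot: [1.0, -0.001, 0.001, -0.001]
ft_force: [1.3, 0.5, -0.4]
width: 0.0354
t=6.53 tcp [610.9 198.1  82.5] yaw -0.10 w 0.0354 | shift [-0.1402  0.2103  0.0019] az -0.0009
```

```bash
python3 -m crank '[{"x":-0.014,"y":0.021,"z":0,"ax":0,"ay":0,"az":0,"claw":1},{"x":-0.033,"y":0.05,"z":0,"ax":0,"ay":0,"az":0,"claw":1},{"x":-0.053,"y":0.08,"z":0,"ax":0,"ay":0,"az":0,"claw":1},{"x":-0.073,"y":0.11,"z":0,"ax":0,"ay":0,"az":0,"claw":1},{"x":-0.093,"y":0.14,"z":0,"ax":0,"ay":0,"az":0,"claw":1}]' >/dev/null
python3 -m crank '[{"x":-0.02,"y":0.03,"z":0,"ax":0,"ay":0,"az":0,"claw":1},{"x":-0.037,"y":0.055,"z":0,"ax":0,"ay":0,"az":0,"claw":1},{"x":-0.047,"y":0.07,"z":0,"ax":0,"ay":0,"az":0,"claw":1},{"x":-0.047,"y":0.07,"z":0,"ax":0,"ay":0,"az":0,"claw":1},{"x":-0.047,"y":0.07,"z":0.02,"ax":0,"ay":0,"az":0,"claw":1}]' >/dev/null
python3 -m crank '[{"x":0,"y":0,"z":0.005,"ax":0,"ay":0,"az":0,"claw":1},{"x":0,"y":0,"z":0.01,"ax":0,"ay":0,"az":0,"claw":1},{"x":0,"y":0,"z":0.01,"ax":0,"ay":0,"az":0,"claw":1},{"x":0,"y":0,"z":0.01,"ax":0,"ay":0,"az":0,"claw":1},{"x":0,"y":0,"z":0.01,"ax":0,"ay":0,"az":0,"claw":1}]' 
python3 -c "
from h import *;print(togo([.4704,-.012,.0265],0))"
```

```text
time: 7.78
ee_pos: [0.4701, -0.0119, 0.05]
eef_rot: [1.0, -0.001, 0.0, -0.0]
ft_force: [0.0, -0.3, -0.7]
width: 0.0351
t=7.78 tcp [470.1 -11.9  50. ] yaw -0.07 w 0.0351 | shift [0.0003 0.0001 0.0235] az -0.0006
```

```bash
python3 -m crank '[{"x":0,"y":0,"z":0.01,"ax":0,"ay":0,"az":0,"claw":1},{"x":0,"y":0,"z":0.018,"ax":0,"ay":0,"az":0,"claw":1},{"x":0,"y":0,"z":0.0235,"ax":0,"ay":0,"az":0,"claw":1},{"x":0,"y":0,"z":0.0235,"ax":0,"ay":0,"az":0,"claw":1},{"x":0,"y":0,"z":0.0235,"ax":0,"ay":0,"az":0,"claw":1}]' 
python3 -m crank '[{"x":0,"y":0,"z":0,"ax":0,"ay":0,"az":0,"claw":0},{"x":0,"y":0,"z":0,"ax":0,"ay":0,"az":0,"claw":-0.3},{"x":0,"y":0,"z":0,"ax":0,"ay":0,"az":0,"claw":-1},{"x":0,"y":0,"z":0,"ax":0,"ay":0,"az":0,"claw":-1},{"x":0,"y":0,"z":0,"ax":0,"ay":0,"az":0,"claw":-1}]'
python3 -m crank '[{"x":0,"y":0,"z":-0.01,"ax":0,"ay":0,"az":0,"claw":-1},{"x":0,"y":0,"z":-0.04,"ax":0,"ay":0,"az":0,"claw":-1},{"x":0,"y":0,"z":-0.08,"ax":0,"ay":0,"az":0,"claw":-1},{"x":0,"y":0,"z":-0.12,"ax":0,"ay":0,"az":0,"claw":-1},{"x":0,"y":0,"z":-0.12,"ax":0,"ay":0,"az":0,"claw":-1}]'
python3 -m crank '[{"x":0.04,"y":0,"z":0,"ax":0,"ay":0,"az":0,"claw":-1},{"x":0.08,"y":-0.005,"z":0,"ax":0,"ay":0,"az":0,"claw":-1},{"x":0.12,"y":-0.01,"z":0,"ax":0,"ay":0,"az":0,"claw":-1},{"x":0.15,"y":-0.01,"z":0,"ax":0,"ay":0,"az":0,"claw":-1},{"x":0.15,"y":-0.01,"z":0,"ax":0,"ay":0,"az":0,"claw":-1}]'
python3 snap.py w7
python3 -c "
from h import *;print(togo([.6417,.0254,.012],0))"
```

```text
time: 8.2
ee_pos: [0.4693, -0.0123, 0.0254]
eef_rot: [1.0, -0.001, -0.0, -0.0]
ft_force: [0.7, 0.7, -0.7]
width: 0.0354
time: 8.62
ee_pos: [0.4697, -0.0124, 0.0261]
eef_rot: [1.0, -0.001, 0.0, 0.0]
ft_force: [-0.1, 0.3, 1.1]
width: 0.0613
time: 9.03
ee_pos: [0.4734, -0.0118, 0.1538]
eef_rot: [1.0, -0.001, 0.005, 0.001]
ft_force: [1.5, -0.7, -0.0]
width: 0.0858
time: 9.45
ee_pos: [0.6234, -0.0024, 0.1455]
eef_rot: [1.0, -0.001, 0.0, -0.001]
ft_force: [-0.6, -0.7, -0.6]
width: 0.087
t=9.45 tcp [623.4  -2.4 145.5] yaw -0.14 w 0.0870 | shift [-0.1228  0.2177 -0.0801] az -0.0013
t=9.50 tcp [621.2  -2.1 145.6] yaw -0.11 w 0.0870 | shift [ 0.0205 -0.0273  0.1336] az -0.0009
```

View pics/w7.png

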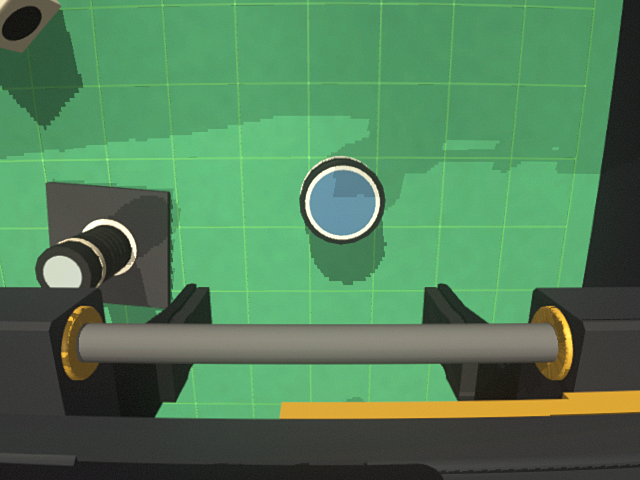

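Run:
```python
from h import *
import pickle
c=pickle.load(open("w7.pkl","rb"))
p=white(c,(342,203),48,170)
print(rect(c,p,.034))
m=cv2.inRange(c["color"],(165,195,185),(210,230,220));m[:,110:]=0;m[:240]=0
q=max(cv2.findContours(m,0,1)[0],key=cv2.contourArea)[:,0];print("eyepiece top",rect(c,q,.066))
print(togo([.6417,.0254,.012],0))
```

```text
[641.8  25.   47.   47.9  90. ]
eyepiece top [ 4.703e+02 -1.090e+01  2.310e+01  1.920e+01  3.000e-01]
t=9.50 tcp [621.2  -2.1 145.6] yaw -0.11 w 0.0870 | shift [ 0.0205 -0.0273  0.1336] az -0.0009
```

```bash
python3 -m crank '[{"x":0.0195,"y":-0.027,"z":0,"ax":0,"ay":0,"az":0,"claw":-1},{"x":0.0195,"y":-0.027,"z":0.03,"ax":0,"ay":0,"az":0,"claw":-1},{"x":0.0195,"y":-0.027,"z":0.065,"ax":0,"ay":0,"az":0,"claw":-1},{"x":0.0195,"y":-0.027,"z":0.075,"ax":0,"ay":0,"az":0,"claw":-1},{"x":0.0195,"y":-0.027,"z":0.075,"ax":0,"ay":0,"az":0,"claw":-1}]' 
python3 -m crank '[{"x":0,"y":0,"z":0.01,"ax":0,"ay":0,"az":0,"claw":-1},{"x":0,"y":0,"z":0.03,"ax":0,"ay":0,"az":0,"claw":-1},{"x":0,"y":0,"z":0.05,"ax":0,"ay":0,"az":0,"claw":-1},{"x":0,"y":0,"z":0.059,"ax":0,"ay":0,"az":0,"claw":-1},{"x":0,"y":0,"z":0.059,"ax":0,"ay":0,"az":0,"claw":-1}]'
python3 -c "
from h import *;print(togo([.6418,.0252,.009],0))"
```

```text
time: 9.92
ee_pos: [0.6367, 0.0236, 0.0688]
eef_rot: [1.0, -0.001, -0.003, 0.0]
ft_force: [-0.4, -0.2, 0.1]
width: 0.0868
time: 10.33
ee_pos: [0.6385, 0.0238, 0.0114]
eef_rot: [1.0, -0.001, -0.001, 0.0]
ft_force: [-0.7, 0.1, 0.6]
width: 0.0872
t=10.33 tcp [638.5  23.8  11.4] yaw -0.14 w 0.0872 | shift [ 0.0033 -0.0014  0.0024] az -0.0012
```

```bash
python3 -m crank '[{"x":0.0025,"y":-0.0013,"z":0.002,"ax":0,"ay":0,"az":0,"claw":-0.6},{"x":0.0025,"y":-0.0013,"z":0.002,"ax":0,"ay":0,"az":0,"claw":0},{"x":0.0025,"y":-0.0013,"z":0.002,"ax":0,"ay":0,"az":0,"claw":1},{"x":0.0025,"y":-0.0013,"z":0.002,"ax":0,"ay":0,"az":0,"claw":1},{"x":0.0025,"y":-0.0013,"z":0.002,"ax":0,"ay":0,"az":0,"claw":1}]' 25
python3 -m crank '[{"x":0,"y":0,"z":0,"ax":0,"ay":0,"az":0,"claw":1},{"x":0,"y":0,"z":0,"ax":0,"ay":0,"az":0,"claw":1},{"x":0,"y":0,"z":0,"ax":0,"ay":0,"az":0,"claw":1},{"x":0,"y":0,"z":0,"ax":0,"ay":0,"az":0,"claw":1},{"x":0,"y":0,"z":0,"ax":0,"ay":0,"az":0,"claw":1}]' 
python3 -m crank '[{"x":0,"y":0,"z":-0.01,"ax":0,"ay":0,"az":0,"claw":1},{"x":0,"y":0,"z":-0.03,"ax":0,"ay":0,"az":0,"claw":1},{"x":0,"y":0,"z":-0.055,"ax":0,"ay":0,"az":0,"claw":1},{"x":0,"y":0,"z":-0.08,"ax":0,"ay":0,"az":0,"claw":1},{"x":0,"y":0,"z":-0.09,"ax":0,"ay":0,"az":0,"claw":1}]'
python3 -c "
from h import *;print(togo([.4888,.4287,.09],0))"
```

```text
time: 10.75
ee_pos: [0.6421, 0.0256, 0.0108]
eef_rot: [1.0, -0.001, 0.001, 0.0]
ft_force: [0.0, 1.2, 0.7]
width: 0.0613
time: 11.17
ee_pos: [0.6418, 0.0256, 0.0105]
eef_rot: [1.0, -0.001, 0.0, 0.0]
ft_force: [-0.8, 0.4, 4.6]
width: 0.0559
time: 11.58
ee_pos: [0.6431, 0.0261, 0.1039]
eef_rot: [1.0, -0.001, 0.002, -0.0]
ft_force: [0.5, 0.5, -1.4]
width: 0.0552
t=11.58 tcp [643.1  26.1 103.9] yaw -0.10 w 0.0552 | shift [-0.1551 -0.4024  0.0134] az -0.0009
```

```bash
python3 -m crank '[{"x":-0.007,"y":-0.018,"z":0,"ax":0,"ay":0,"az":0,"claw":1},{"x":-0.02,"y":-0.05,"z":0,"ax":0,"ay":0,"az":0,"claw":1},{"x":-0.033,"y":-0.085,"z":0,"ax":0,"ay":0,"az":0,"claw":1},{"x":-0.047,"y":-0.12,"z":0,"ax":0,"ay":0,"az":0,"claw":1},{"x":-0.06,"y":-0.155,"z":0,"ax":0,"ay":0,"az":0,"claw":1}]' >/dev/null
python3 -m crank '[{"x":-0.013,"y":-0.035,"z":0,"ax":0,"ay":0,"az":0,"claw":1},{"x":-0.027,"y":-0.07,"z":0,"ax":0,"ay":0,"az":0,"claw":1},{"x":-0.04,"y":-0.105,"z":0,"ax":0,"ay":0,"az":0,"claw":1},{"x":-0.053,"y":-0.14,"z":0,"ax":0,"ay":0,"az":0,"claw":1},{"x":-0.067,"y":-0.175,"z":0,"ax":0,"ay":0,"az":0,"claw":1}]' >/dev/null
python3 -m crank '[{"x":-0.013,"y":-0.035,"z":0,"ax":0,"ay":0,"az":0,"claw":1},{"x":-0.023,"y":-0.06,"z":0.01,"ax":0,"ay":0,"az":0,"claw":1},{"x":-0.028,"y":-0.072,"z":0.03,"ax":0,"ay":0,"az":0,"claw":1},{"x":-0.028,"y":-0.072,"z":0.045,"ax":0,"ay":0,"az":0,"claw":1},{"x":-0.028,"y":-0.072,"z":0.05,"ax":0,"ay":0,"az":0,"claw":1}]' 
python3 -m crank '[{"x":0,"y":0,"z":0,"ax":0,"ay":0,"az":0,"claw":1},{"x":0,"y":0,"z":0,"ax":0,"ay":0,"az":0,"claw":1},{"x":0,"y":0,"z":0,"ax":0,"ay":0,"az":0,"claw":1},{"x":0,"y":0,"z":0,"ax":0,"ay":0,"az":0,"claw":1},{"x":0,"y":0,"z":0,"ax":0,"ay":0,"az":0,"claw":1}]' 
python3 -c "
from h import *;print(togo([.4888,.4287,.017],0))"
```

```text
time: 12.83
ee_pos: [0.4859, 0.427, 0.0468]
eef_rot: [1.0, -0.0, -0.002, 0.001]
ft_force: [0.6, -1.7, -0.7]
width: 0.055
time: 13.25
ee_pos: [0.4883, 0.4276, 0.0509]
eef_rot: [1.0, -0.002, 0.001, -0.0]
ft_force: [0.2, 0.3, -0.3]
width: 0.0554
t=13.25 tcp [488.3 427.6  50.9] yaw -0.17 w 0.0554 | shift [ 0.0004 -0.0011  0.0339] az -0.0015
```

```bash
python3 -m crank '[{"x":0.0004,"y":-0.0013,"z":0.015,"ax":0,"ay":0,"az":0,"claw":1},{"x":0.0004,"y":-0.0013,"z":0.027,"ax":0,"ay":0,"az":0,"claw":1},{"x":0.0004,"y":-0.0013,"z":0.0335,"ax":0,"ay":0,"az":0,"claw":1},{"x":0.0004,"y":-0.0013,"z":0.0335,"ax":0,"ay":0,"az":0,"claw":1},{"x":0.0004,"y":-0.0013,"z":0.0335,"ax":0,"ay":0,"az":0,"claw":1}]' 
python3 -m crank '[{"x":0,"y":0,"z":0,"ax":0,"ay":0,"az":0,"claw":0},{"x":0,"y":0,"z":0,"ax":0,"ay":0,"az":0,"claw":-0.6},{"x":0,"y":0,"z":0,"ax":0,"ay":0,"az":0,"claw":-1},{"x":0,"y":0,"z":0,"ax":0,"ay":0,"az":0,"claw":-1},{"x":0,"y":0,"z":0,"ax":0,"ay":0,"az":0,"claw":-1}]'
python3 -m crank '[{"x":0,"y":0,"z":-0.01,"ax":0,"ay":0,"az":0,"claw":-1},{"x":0,"y":0,"z":-0.04,"ax":0,"ay":0,"az":0,"claw":-1},{"x":0,"y":0,"z":-0.08,"ax":0,"ay":0,"az":0,"claw":-1},{"x":0,"y":0,"z":-0.12,"ax":0,"ay":0,"az":0,"claw":-1},{"x":0,"y":0.02,"z":-0.15,"ax":0,"ay":0,"az":0,"claw":-1}]'
python3 -c "
from h import *;print(togo([.4246,.0764,.17],41.75))"
```

```text
time: 13.67
ee_pos: [0.4873, 0.4289, 0.0152]
eef_rot: [1.0, -0.001, -0.001, 0.001]
ft_force: [-0.2, 0.7, -1.7]
width: 0.0554
time: 14.08
ee_pos: [0.4879, 0.4293, 0.0166]
eef_rot: [1.0, -0.001, 0.0, -0.0]
ft_force: [0.3, -0.2, -0.1]
width: 0.0746
time: 14.5
ee_pos: [0.4864, 0.4131, 0.171]
eef_rot: [1.0, 0.001, 0.001, -0.002]
ft_force: [1.0, 0.8, 0.6]
width: 0.0867
t=14.50 tcp [486.4 413.1 171. ] yaw 0.14 w 0.0867 | shift [-0.0626  0.3366 -0.0007] az -0.3632
```

```bash
python3 -m crank '[{"x":0,"y":0.03,"z":-0.01,"ax":0,"ay":0,"az":0,"claw":-1},{"x":0,"y":0.06,"z":-0.02,"ax":0,"ay":0,"az":0,"claw":-1},{"x":0,"y":0.09,"z":-0.03,"ax":0,"ay":0,"az":0,"claw":-1},{"x":0,"y":0.09,"z":-0.03,"ax":0,"ay":0,"az":0,"claw":-1},{"x":0,"y":0.09,"z":-0.03,"ax":0,"ay":0,"az":0,"claw":-1}]'
python3 snap.py w8
cat > chk.py <<'E'
import sys,pickle
from h import *
n,x,y=sys.argv[1],int(sys.argv[2]),int(sys.argv[3]);c=pickle.load(open(n+".pkl","rb"))
i=c["color"];cv2.imwrite(f"pics/{n}c.png",cv2.resize(i[max(0,y-75):y+75,max(0,x-100):x+100],None,fx=3,fy=3,interpolation=cv2.INTER_CUBIC))
E
python3 - <<'E'
from h import *
import pickle
c=pickle.load(open("w8.pkl","rb"))
# predicted pixel of the lens centre
d=R.from_quat(c["orientation"]).inv().apply(np.array([.4888,.4287,.04])-c["eye"]);u=(c["fx"]*d[0]/d[2]+c["cx"],c["fy"]*d[1]/d[2]+c["cy"]);print(u)
m=cv2.inRange(c["color"],(90,80,50),(210,190,130));n,l,s,ce=cv2.connectedComponentsWithStats(m)
for j in range(1,n):
    if s[j][4]>800:print(s[j],ce[j],plane(c,[ce[j]],.040)[0])
E
```

```text
time: 14.92
ee_pos: [0.4887, 0.3176, 0.1981]
eef_rot: [1.0, -0.003, 0.001, 0.0]
ft_force: [0.5, -0.2, 0.4]
width: 0.0872
t=14.92 tcp [488.7 317.6 198.1] yaw -0.29 w 0.0872 | shift [ 0.0141  0.5375 -0.0267] az -0.0026
(np.float64(312.92605231726617), np.float64(72.99202986978634))
[   78     0   562   333 83358] [454.38434223 173.09887473] [0.59414917 0.35915714 0.04      ]
[ 284   44   60   63 2902] [313.43280496  74.91385252] [0.48913393 0.42841094 0.04      ]
[  94   59   41  221 2689] [112.93045742 161.69468204] [0.33908137 0.36912464 0.04      ]
[ 240  133   58   44 1175] [269.12765957 161.52595745] [0.45605227 0.36800303 0.04      ]
[ 242  179   56   56 2777] [271.66762694 206.62333453] [0.45692837 0.33426444 0.04      ]
[ 299  178   57   57 3094] [327.01228184 206.19036846] [0.49886891 0.33438345 0.04      ]
[  76  344  478   15 4509] [314.33333333 352.27256598] [0.48857965 0.21131668 0.04      ]
[ 156  364   83   54 2108] [196.43311195 391.7983871 ] [0.38655798 0.17325056 0.04      ]
[ 258  364  199   38 6322] [360.11546979 382.26336602] [0.52753144 0.18235687 0.04      ]
```

View pics/w8.png

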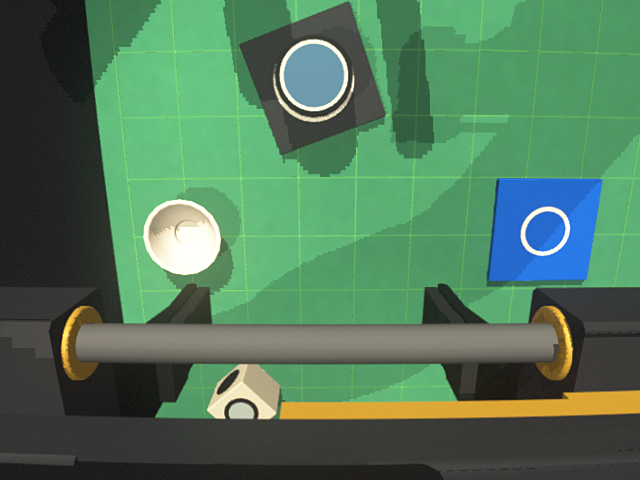

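```bash
python3 -m crank '[{"x":-0.013,"y":0.032,"z":0,"ax":0,"ay":0,"az":-0.06,"claw":-1},{"x":-0.026,"y":0.065,"z":0,"ax":0,"ay":0,"az":-0.12,"claw":-1},{"x":-0.04,"y":0.1,"z":0.02,"ax":0,"ay":0,"az":-0.18,"claw":-1},{"x":-0.053,"y":0.132,"z":0.04,"ax":0,"ay":0,"az":-0.24,"claw":-1},{"x":-0.065,"y":0.162,"z":0.06,"ax":0,"ay":0,"az":-0.3,"claw":-1}]' >/dev/null
python3 -m crank '[{"x":0,"y":0,"z":0.01,"ax":0,"ay":0,"az":-0.05,"claw":-1},{"x":0,"y":0,"z":0.03,"ax":0,"ay":0,"az":-0.065,"claw":-1},{"x":0,"y":0,"z":0.05,"ax":0,"ay":0,"az":-0.065,"claw":-1},{"x":0,"y":0,"z":0.05,"ax":0,"ay":0,"az":-0.065,"claw":-1},{"x":0,"y":0,"z":0.05,"ax":0,"ay":0,"az":-0.065,"claw":-1}]'
python3 -c "
from h import *;print(togo([.4247,.1564,.012],41.75))"
```

```text
time: 15.8
ee_pos: [0.4241, 0.165, 0.0905]
eef_rot: [0.938, 0.346, -0.001, -0.001]
ft_force: [0.4, 1.1, 0.9]
width: 0.0871
t=15.80 tcp [424.1 165.   90.5] yaw 40.51 w 0.0871 | shift [-0.005   0.0071  0.0785] az -0.0109
```

```bash
python3 -m crank '[{"x":-0.004,"y":0.006,"z":0.01,"ax":0,"ay":0,"az":-0.01,"claw":-1},{"x":-0.004,"y":0.006,"z":0.02,"ax":0,"ay":0,"az":-0.01,"claw":-1},{"x":-0.004,"y":0.006,"z":0.025,"ax":0,"ay":0,"az":-0.01,"claw":-1},{"x":-0.004,"y":0.006,"z":0.025,"ax":0,"ay":0,"az":-0.01,"claw":-1},{"x":-0.004,"y":0.006,"z":0.025,"ax":0,"ay":0,"az":-0.01,"claw":-1}]'
python3 -c "
from h import *;print(togo([.4247,.1564,.012],41.75))"
```

```text
time: 16.22
ee_pos: [0.4257, 0.1567, 0.0656]
eef_rot: [0.935, 0.354, -0.0, -0.0]
ft_force: [0.1, 1.0, 0.5]
width: 0.0867
t=16.22 tcp [425.7 156.7  65.6] yaw 41.52 w 0.0867 | shift [-0.0009 -0.0004  0.0536] az -0.0020
```

```bash
python3 -m crank '[{"x":-0.001,"y":0,"z":0.015,"ax":0,"ay":0,"az":-0.002,"claw":-1},{"x":-0.001,"y":0,"z":0.035,"ax":0,"ay":0,"az":-0.002,"claw":-1},{"x":-0.001,"y":0,"z":0.0535,"ax":0,"ay":0,"az":-0.002,"claw":-1},{"x":-0.001,"y":0,"z":0.0535,"ax":0,"ay":0,"az":-0.002,"claw":-0.6},{"x":-0.001,"y":0,"z":0.0535,"ax":0,"ay":0,"az":-0.002,"claw":0}]'
python3 -c "
from h import *;print(togo([.4247,.1564,.012],41.75))"
python3 -m crank '[{"x":0,"y":0,"z":0,"ax":0,"ay":0,"az":0,"claw":0.3},{"x":0,"y":0,"z":0,"ax":0,"ay":0,"az":0,"claw":1},{"x":0,"y":0,"z":0,"ax":0,"ay":0,"az":0,"claw":1},{"x":0,"y":0,"z":0,"ax":0,"ay":0,"az":0,"claw":1},{"x":0,"y":0,"z":0,"ax":0,"ay":0,"az":0,"claw":1}]' 25
python3 -m crank '[{"x":0,"y":0,"z":0,"ax":0,"ay":0,"az":0,"claw":1},{"x":0,"y":0,"z":0,"ax":0,"ay":0,"az":0,"claw":1},{"x":0,"y":0,"z":0,"ax":0,"ay":0,"az":0,"claw":1},{"x":0,"y":0,"z":0,"ax":0,"ay":0,"az":0,"claw":1},{"x":0,"y":0,"z":0,"ax":0,"ay":0,"az":0,"claw":1}]' 25
python3 -c "
from h import *;print(togo([.4247,.1564,.012],41.75))"
```

```text
time: 16.63
ee_pos: [0.4247, 0.1561, 0.0123]
eef_rot: [0.934, 0.357, -0.001, -0.0]
ft_force: [0.0, 0.6, 0.1]
width: 0.0799
t=16.63 tcp [424.7 156.1  12.3] yaw 41.77 w 0.0799 | shift [ 0.0002 -0.0002  0.0003] az 0.0002
time: 17.05
ee_pos: [0.4254, 0.1558, 0.0127]
eef_rot: [0.934, 0.356, 0.0, 0.0]
ft_force: [-0.6, -0.6, 0.4]
width: 0.0481
time: 17.47
ee_pos: [0.4252, 0.1557, 0.0125]
eef_rot: [0.934, 0.356, -0.0, 0.0]
ft_force: [-1.3, -2.5, 5.8]
width: 0.0439
t=17.47 tcp [425.2 155.7  12.5] yaw 41.74 w 0.0439 | shift [ 0.0001 -0.0009  0.0005] az -0.0001
```

```bash
python3 -m crank '[{"x":0,"y":0,"z":-0.01,"ax":0,"ay":0,"az":0,"claw":1},{"x":0,"y":0,"z":-0.035,"ax":0,"ay":0,"az":0,"claw":1},{"x":0,"y":0,"z":-0.065,"ax":0,"ay":0,"az":0.05,"claw":1},{"x":0,"y":0,"z":-0.1,"ax":0,"ay":0,"az":0.1,"claw":1},{"x":0,"y":0,"z":-0.135,"ax":0,"ay":0,"az":0.15,"claw":1}]'
python3 -m crank '[{"x":0,"y":0,"z":-0.01,"ax":0,"ay":0,"az":0.05,"claw":1},{"x":0,"y":0,"z":-0.01,"ax":0,"ay":0,"az":0.1,"claw":1},{"x":0,"y":0,"z":-0.01,"ax":0,"ay":0,"az":0.15,"claw":1},{"x":0,"y":0,"z":-0.01,"ax":0,"ay":0,"az":0.187,"claw":1},{"x":0,"y":0,"z":-0.01,"ax":0,"ay":0,"az":0.187,"claw":1}]'
python3 -c "
from h import *;print(togo([.5129,-.3816,.15],3.1))"
```

```text
time: 17.88
ee_pos: [0.4243, 0.1563, 0.149]
eef_rot: [0.978, 0.211, -0.0, -0.0]
ft_force: [1.6, 0.0, -1.5]
width: 0.0436
time: 18.3
ee_pos: [0.425, 0.1561, 0.1577]
eef_rot: [1.0, 0.026, 0.0, -0.0]
ft_force: [0.5, 0.8, -0.9]
width: 0.044
t=18.30 tcp [425.  156.1 157.7] yaw 2.96 w 0.0440 | shift [0.0601 0.5415 0.0077] az -0.0013
```

```bash
python3 -m crank '[{"x":0.002,"y":0.018,"z":0,"ax":0,"ay":0,"az":0,"claw":1},{"x":0.006,"y":0.053,"z":0,"ax":0,"ay":0,"az":0,"claw":1},{"x":0.01,"y":0.09,"z":0,"ax":0,"ay":0,"az":0,"claw":1},{"x":0.014,"y":0.127,"z":0,"ax":0,"ay":0,"az":0,"claw":1},{"x":0.018,"y":0.164,"z":0,"ax":0,"ay":0,"az":0,"claw":1}]' >/dev/null
python3 -m crank '[{"x":0.004,"y":0.037,"z":0,"ax":0,"ay":0,"az":0,"claw":1},{"x":0.008,"y":0.074,"z":0,"ax":0,"ay":0,"az":0,"claw":1},{"x":0.012,"y":0.111,"z":0,"ax":0,"ay":0,"az":0,"claw":1},{"x":0.016,"y":0.148,"z":0,"ax":0,"ay":0,"az":0,"claw":1},{"x":0.02,"y":0.185,"z":0,"ax":0,"ay":0,"az":0,"claw":1}]' >/dev/null
python3 -m crank '[{"x":0.004,"y":0.037,"z":0,"ax":0,"ay":0,"az":0,"claw":1},{"x":0.008,"y":0.074,"z":0.01,"ax":0,"ay":0,"az":0,"claw":1},{"x":0.012,"y":0.111,"z":0.03,"ax":0,"ay":0,"az":0,"claw":1},{"x":0.017,"y":0.148,"z":0.055,"ax":0,"ay":0,"az":0,"claw":1},{"x":0.022,"y":0.178,"z":0.085,"ax":0,"ay":0,"az":0,"claw":1}]' 
python3 -m crank '[{"x":0,"y":0.012,"z":0.01,"ax":0,"ay":0,"az":0,"claw":1},{"x":0,"y":0.014,"z":0.02,"ax":0,"ay":0,"az":0,"claw":1},{"x":0,"y":0.014,"z":0.02,"ax":0,"ay":0,"az":0,"claw":1},{"x":0,"y":0.014,"z":0.02,"ax":0,"ay":0,"az":0,"claw":1},{"x":0,"y":0.014,"z":0.02,"ax":0,"ay":0,"az":0,"claw":1}]' 
python3 -c "
from h import *;print(togo([.5129,-.3816,.019],3.1))"
```

```text
time: 19.55
ee_pos: [0.5136, -0.3669, 0.076]
eef_rot: [1.0, 0.028, 0.001, 0.001]
ft_force: [0.2, -0.8, 0.1]
width: 0.0432
time: 19.97
ee_pos: [0.5152, -0.376, 0.0573]
eef_rot: [1.0, 0.029, 0.001, 0.0]
ft_force: [0.1, 0.0, -0.5]
width: 0.0438
t=19.97 tcp [ 515.2 -376.    57.3] yaw 3.29 w 0.0438 | shift [-0.0026  0.0054  0.0383] az 0.0017
```

```bash
python3 -m crank '[{"x":-0.0025,"y":0.003,"z":0.01,"ax":0,"ay":0,"az":0.001,"claw":1},{"x":-0.0025,"y":0.003,"z":0.02,"ax":0,"ay":0,"az":0.001,"claw":1},{"x":-0.0025,"y":0.003,"z":0.02,"ax":0,"ay":0,"az":0.001,"claw":1},{"x":-0.0025,"y":0.003,"z":0.02,"ax":0,"ay":0,"az":0.001,"claw":1},{"x":-0.0025,"y":0.003,"z":0.02,"ax":0,"ay":0,"az":0.001,"claw":1}]' 
python3 -c "
from h import *;print(togo([.5129,-.3816,.019],3.1))"
```

```text
time: 20.38
ee_pos: [0.5115, -0.3806, 0.0356]
eef_rot: [1.0, 0.026, -0.0, -0.0]
ft_force: [0.8, -0.5, -1.7]
width: 0.0435
t=20.38 tcp [ 511.5 -380.6   35.6] yaw 3.03 w 0.0435 | shift [0.0013 0.0011 0.0166] az -0.0006
```

```bash
python3 -m crank '[{"x":0.001,"y":0.001,"z":0.004,"ax":0,"ay":0,"az":0,"claw":1},{"x":0.001,"y":0.001,"z":0.009,"ax":0,"ay":0,"az":0,"claw":1},{"x":0.001,"y":0.001,"z":0.012,"ax":0,"ay":0,"az":0,"claw":1},{"x":0.001,"y":0.001,"z":0.012,"ax":0,"ay":0,"az":0,"claw":1},{"x":0.001,"y":0.001,"z":0.012,"ax":0,"ay":0,"az":0,"claw":1}]' 
python3 -c "
from h import *;print(togo([.5129,-.3816,.019],3.1))"
```

```text
time: 20.8
ee_pos: [0.5124, -0.3815, 0.0232]
eef_rot: [1.0, 0.026, -0.0, -0.0]
ft_force: [0.2, -0.4, -1.3]
width: 0.0442
t=20.80 tcp [ 512.4 -381.5   23.2] yaw 3.02 w 0.0442 | shift [0.0005 0.0001 0.0042] az -0.0007
```

```bash
python3 -m crank '[{"x":0.0005,"y":0,"z":0.0042,"ax":0,"ay":0,"az":0,"claw":1},{"x":0.0005,"y":0,"z":0.0042,"ax":0,"ay":0,"az":0,"claw":1},{"x":0.0005,"y":0,"z":0.0042,"ax":0,"ay":0,"az":0,"claw":1},{"x":0.0005,"y":0,"z":0.0042,"ax":0,"ay":0,"az":0,"claw":1},{"x":0.0005,"y":0,"z":0.0042,"ax":0,"ay":0,"az":0,"claw":0.3}]' 
python3 -m crank '[{"x":0,"y":0,"z":0,"ax":0,"ay":0,"az":0,"claw":0},{"x":0,"y":0,"z":0,"ax":0,"ay":0,"az":0,"claw":-0.6},{"x":0,"y":0,"z":0,"ax":0,"ay":0,"az":0,"claw":-1},{"x":0,"y":0,"z":0,"ax":0,"ay":0,"az":0,"claw":-1},{"x":0,"y":0,"z":0,"ax":0,"ay":0,"az":0,"claw":-1}]'
python3 -m crank '[{"x":0,"y":0,"z":-0.01,"ax":0,"ay":0,"az":0,"claw":-1},{"x":0,"y":0,"z":-0.04,"ax":0,"ay":0,"az":0,"claw":-1},{"x":0,"y":0.01,"z":-0.08,"ax":0,"ay":0,"az":0,"claw":-1},{"x":0,"y":0.04,"z":-0.12,"ax":0,"ay":0,"az":0,"claw":-1},{"x":0,"y":0.05,"z":-0.15,"ax":0,"ay":0,"az":0,"claw":-1}]'
python3 -m crank '[{"x":0,"y":0,"z":-0.02,"ax":0,"ay":0,"az":0,"claw":-1},{"x":0,"y":0,"z":-0.02,"ax":0,"ay":0,"az":0,"claw":-1},{"x":0,"y":0,"z":-0.02,"ax":0,"ay":0,"az":0,"claw":-1},{"x":0,"y":0,"z":-0.02,"ax":0,"ay":0,"az":0,"claw":-1},{"x":0,"y":0,"z":-0.02,"ax":0,"ay":0,"az":0,"claw":-1}]'
python3 snap.py w9
python3 - <<'E'
from h import *
import pickle
c=pickle.load(open("w9.pkl","rb"))
m=(c["color"][...,2]>225).astype(np.uint8)
for p in cv2.findContours(m,0,1)[0]:
    if cv2.contourArea(p)>1000:print(p[:,0].mean(0).round(),rect(c,p[:,0],.05))
print(togo([.619,-.187,.1],-49.6))
E
```

```text
time: 21.22
ee_pos: [0.5132, -0.3817, 0.0195]
eef_rot: [1.0, 0.026, 0.0, 0.0]
ft_force: [0.6, 0.3, -1.0]
width: 0.044
time: 21.63
ee_pos: [0.5132, -0.3818, 0.0196]
eef_rot: [1.0, 0.026, 0.0, 0.0]
ft_force: [0.6, -0.3, 0.1]
width: 0.0626
time: 22.05
ee_pos: [0.5151, -0.433, 0.172]
eef_rot: [1.0, 0.026, 0.0, 0.0]
ft_force: [1.8, -1.5, 0.3]
width: 0.0859
time: 22.47
ee_pos: [0.5152, -0.4308, 0.1881]
eef_rot: [1.0, 0.027, -0.001, -0.001]
ft_force: [0.1, -0.1, -0.7]
width: 0.0868
t=22.47 tcp [ 515.2 -430.8  188.1] yaw 3.05 w 0.0868 | shift [-0.004  -0.2114 -0.0366] az 0.0266
[463. 407.] [ 646.5 -568.6  304.1   20.9    3.2]
[562. 167.] [ 687.5 -373.    37.6   37.3   30.6]
[315. 160.] [ 513.2 -378.4   45.6   45.2    3.1]
[102.  46.] [ 366.9 -310.3   69.5   34.5   16.6]
t=22.52 tcp [ 515.2 -430.9  188. ] yaw 3.05 w 0.0872 | shift [ 0.1168 -0.2379  0.0882] az 0.4594
```

View pics/w9.png

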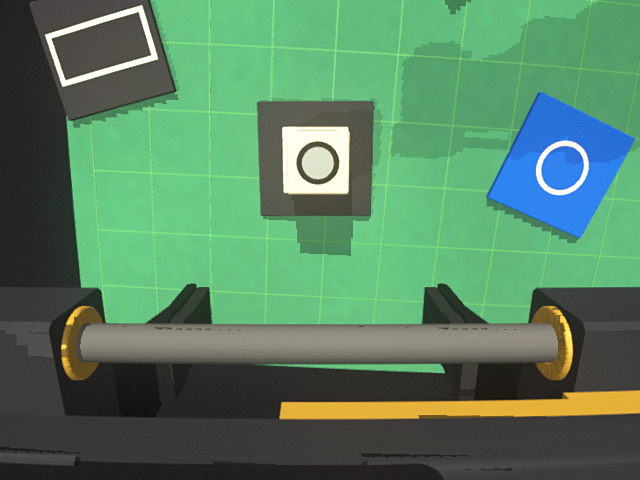

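Run:
```python
from h import *
import pickle
c=pickle.load(open("w9.pkl","rb"));g=c["color"]
m=cv2.inRange(g,(165,195,185),(215,232,222));m[:140]=0;m[186:]=0;m[:,:295]=0;m[:,342:]=0
q=max(cv2.findContours(m,0,1)[0],key=cv2.contourArea)[:,0];print("port",rect(c,q,.05))
d=(g.max(2)<110).astype(np.uint8);w=np.zeros_like(d);w[85:235,240:390]=1
m2=((g[...,1].astype(int)-g[...,2]<25)&(g[...,0].astype(int)-g[...,2]<40)).astype(np.uint8)*w
q=max(cv2.findContours(m2,0,1)[0],key=cv2.contourArea)[:,0];print("pad",rect(c,q,.006))
```

```text
port [ 522.5 -381.3    1.9    2.9   48. ]
pad [ 513.  -380.6   89.5   89.3    3.1]
```

Run:
```python
from h import *
import pickle
c=pickle.load(open("w9.pkl","rb"));g=c["color"]
m=(g.max(2)<110).astype(np.uint8);k=np.zeros_like(m);k[138:188,292:344]=1
q=max(cv2.findContours(m*k,0,1)[0],key=cv2.contourArea)[:,0];print("ring",rect(c,q,.05))
m=(g[...,2]>225).astype(np.uint8);print(np.where(m[:,316])[0],g[110:140,316,2],g[185:200,316,2])
```

```text
ring [ 514.7 -379.8   28.5   28.1    3.1]
[127 128 129 130 131 132 133 134 135 136 137 138 139 140 148 149 152 157
 161 177 185 186 187 188 189 190 191 192 403 404 405 406 407 408 409 410
 411 412 413 414 415 416 417] [ 97  96  98  97  96  90  90  87  88  87  88  88  91  90  87  88 152 255
 255 247 239 255 255 255 255 255 255 255 255 255] [255 255 255 254 254 255 255 255 225 123  73  79  82  77  78]
```

```bash
python3 -m crank '[{"x":0.014,"y":-0.028,"z":0,"ax":0,"ay":0,"az":0.06,"claw":-1},{"x":0.028,"y":-0.056,"z":0,"ax":0,"ay":0,"az":0.12,"claw":-1},{"x":0.042,"y":-0.084,"z":0,"ax":0,"ay":0,"az":0.18,"claw":-1},{"x":0.056,"y":-0.112,"z":0,"ax":0,"ay":0,"az":0.24,"claw":-1},{"x":0.07,"y":-0.14,"z":0,"ax":0,"ay":0,"az":0.3,"claw":-1}]' >/dev/null
python3 -c "
from h import *;print(togo([.619,-.187,.1],-49.6))"
```

```text
t=22.93 tcp [ 578.2 -286.3  188.4] yaw -31.69 w 0.0871 | shift [-0.0173 -0.106   0.0885] az 0.1563
```

```bash
python3 -m crank '[{"x":-0.003,"y":-0.018,"z":0,"ax":0,"ay":0,"az":0.05,"claw":-1},{"x":-0.007,"y":-0.04,"z":0,"ax":0,"ay":0,"az":0.1,"claw":-1},{"x":-0.01,"y":-0.06,"z":0,"ax":0,"ay":0,"az":0.15,"claw":-1},{"x":-0.01,"y":-0.06,"z":0,"ax":0,"ay":0,"az":0.155,"claw":-1},{"x":-0.01,"y":-0.06,"z":0,"ax":0,"ay":0,"az":0.155,"claw":-1}]' >/dev/null
python3 snap.py w10
python3 - <<'E'
from h import *
import pickle
c=pickle.load(open("w10.pkl","rb"));c2=pickle.load(open("w2.pkl","rb"))
def big(c,x0,x1,y1):
    m=(c["color"][...,2]>225).astype(np.uint8);m[y1:]=0;m[:,:x0]=0;m[:,x1:]=0
    return max(cv2.findContours(m,0,1)[0],key=cv2.contourArea)[:,0]
p=big(c,200,440,300);q=big(c2,340,480,190)
f=lambda p:np.array(cv2.minAreaRect(p.astype(np.float32))[0])
print(f(p),rect(c,p,.038),rect(c2,q,.038),tri([c,c2],[f(p),f(q)]))
print(togo([.619,-.187,.06],-49.6))
E
```

```text
t=23.35 tcp [ 601.1 -229.9  188.6] yaw -48.94 w 0.0871 | shift [-0.0739  0.0697 -0.0363] az -0.4271
[290.99996948 173.5       ] [ 619.8 -188.    70.2   30.6   41. ] [ 619.1 -187.    70.8   33.2   40.4] (array([ 0.62028903, -0.18718392,  0.0357165 ]), np.float64(0.00025648811841724105))
t=23.40 tcp [ 600.5 -231.7  188.7] yaw -49.00 w 0.0871 | shift [-0.0215 -0.0434  0.1286] az 0.0052
```

```bash
python3 -m crank '[{"x":-0.01,"y":-0.02,"z":0.03,"ax":0,"ay":0,"az":0.001,"claw":-1},{"x":-0.0205,"y":-0.043,"z":0.06,"ax":0,"ay":0,"az":0.001,"claw":-1},{"x":-0.0205,"y":-0.043,"z":0.095,"ax":0,"ay":0,"az":0.001,"claw":-1},{"x":-0.0205,"y":-0.043,"z":0.125,"ax":0,"ay":0,"az":0.001,"claw":-1},{"x":-0.0205,"y":-0.043,"z":0.125,"ax":0,"ay":0,"az":0.001,"claw":-1}]' >/dev/null
python3 -m crank '[{"x":0,"y":0,"z":0.005,"ax":0,"ay":0,"az":0,"claw":-1},{"x":0,"y":0,"z":0.005,"ax":0,"ay":0,"az":0,"claw":-1},{"x":0,"y":0,"z":0.005,"ax":0,"ay":0,"az":0,"claw":-1},{"x":0,"y":0,"z":0.005,"ax":0,"ay":0,"az":0,"claw":-1},{"x":0,"y":0,"z":0.005,"ax":0,"ay":0,"az":0,"claw":-1}]'
python3 -c "
from h import *;print(togo([.6196,-.1877,.01],-49.2))"
```

```text
time: 24.23
ee_pos: [0.6209, -0.1885, 0.0611]
eef_rot: [0.909, -0.417, 0.001, -0.0]
ft_force: [-0.2, -0.9, -0.9]
width: 0.0872
t=24.23 tcp [ 620.9 -188.5   61.1] yaw -49.25 w 0.0872 | shift [-0.0016  0.0005  0.0511] az -0.0004
```

```bash
python3 -m crank '[{"x":-0.001,"y":0,"z":0.015,"ax":0,"ay":0,"az":0,"claw":-1},{"x":-0.001,"y":0,"z":0.035,"ax":0,"ay":0,"az":0,"claw":-1},{"x":-0.001,"y":0,"z":0.051,"ax":0,"ay":0,"az":0,"claw":-1},{"x":-0.001,"y":0,"z":0.051,"ax":0,"ay":0,"az":0,"claw":-0.6},{"x":-0.001,"y":0,"z":0.051,"ax":0,"ay":0,"az":0,"claw":0}]'
python3 -m crank '[{"x":0,"y":0,"z":0,"ax":0,"ay":0,"az":0,"claw":0.3},{"x":0,"y":0,"z":0,"ax":0,"ay":0,"az":0,"claw":1},{"x":0,"y":0,"z":0,"ax":0,"ay":0,"az":0,"claw":1},{"x":0,"y":0,"z":0,"ax":0,"ay":0,"az":0,"claw":1},{"x":0,"y":0,"z":0,"ax":0,"ay":0,"az":0,"claw":1}]' 25
python3 -m crank '[{"x":0,"y":0,"z":0,"ax":0,"ay":0,"az":0,"claw":1},{"x":0,"y":0,"z":0,"ax":0,"ay":0,"az":0,"claw":1},{"x":0,"y":0,"z":0,"ax":0,"ay":0,"az":0,"claw":1},{"x":0,"y":0,"z":0,"ax":0,"ay":0,"az":0,"claw":1},{"x":0,"y":0,"z":0,"ax":0,"ay":0,"az":0,"claw":1}]' 25
python3 -c "
from h import *;print(togo([.6196,-.1877,.01],-49.2))"
python3 -m crank '[{"x":0,"y":0,"z":0,"ax":0,"ay":0,"az":0,"claw":1},{"x":0,"y":0,"z":-0.01,"ax":0,"ay":0,"az":0,"claw":1},{"x":0,"y":0,"z":-0.035,"ax":0,"ay":0,"az":0,"claw":1},{"x":0,"y":0,"z":-0.06,"ax":0,"ay":0,"az":0.03,"claw":1},{"x":0,"y":0,"z":-0.09,"ax":0,"ay":0,"az":0.06,"claw":1}]'
python3 -c "
from h import *;print(togo([.3456,-.3034,.11],-73.2))"
```

```text
time: 24.65
ee_pos: [0.6192, -0.1873, 0.0086]
eef_rot: [0.909, -0.417, -0.0, 0.0]
ft_force: [0.4, 0.9, 0.2]
width: 0.0801
time: 25.07
ee_pos: [0.6196, -0.1874, 0.0089]
eef_rot: [0.909, -0.417, 0.0, -0.0]
ft_force: [0.4, -0.4, -0.2]
width: 0.0483
time: 25.48
ee_pos: [0.6195, -0.1874, 0.0085]
eef_rot: [0.909, -0.417, 0.0, 0.0]
ft_force: [0.2, -0.7, 0.8]
width: 0.032
t=25.48 tcp [ 619.5 -187.4    8.5] yaw -49.24 w 0.0320 | shift [ 0.0003  0.0001 -0.0015] az -0.0004
time: 25.9
ee_pos: [0.6183, -0.1869, 0.0986]
eef_rot: [0.882, -0.471, -0.001, 0.0]
ft_force: [0.8, -0.8, -1.6]
width: 0.0318
t=25.90 tcp [ 618.3 -186.9   98.6] yaw -56.25 w 0.0318 | shift [-0.0546  0.2915 -0.0108] az 0.1479
```

```bash
python3 -m crank '[{"x":-0.004,"y":0.02,"z":0,"ax":0,"ay":0,"az":0.03,"claw":1},{"x":-0.01,"y":0.053,"z":0,"ax":0,"ay":0,"az":0.06,"claw":1},{"x":-0.017,"y":0.09,"z":0,"ax":0,"ay":0,"az":0.09,"claw":1},{"x":-0.024,"y":0.127,"z":0,"ax":0,"ay":0,"az":0.12,"claw":1},{"x":-0.031,"y":0.164,"z":0,"ax":0,"ay":0,"az":0.146,"claw":1}]'
python3 -c "
from h import *;print(togo([.3456,-.3034,.06],-73.2))"
```

```text
time: 26.32
ee_pos: [0.4642, -0.2532, 0.0987]
eef_rot: [0.804, -0.595, -0.0, -0.0]
ft_force: [-0.1, -0.2, -1.1]
width: 0.0317
t=26.32 tcp [ 464.2 -253.2   98.7] yaw -73.00 w 0.0317 | shift [0.0134 0.1281 0.0387] az 0.0017
```

```bash
python3 -m crank '[{"x":0.004,"y":0.035,"z":0,"ax":0,"ay":0,"az":0.001,"claw":1},{"x":0.008,"y":0.07,"z":0,"ax":0,"ay":0,"az":0.001,"claw":1},{"x":0.011,"y":0.1,"z":0.01,"ax":0,"ay":0,"az":0.001,"claw":1},{"x":0.013,"y":0.12,"z":0.025,"ax":0,"ay":0,"az":0.001,"claw":1},{"x":0.013,"y":0.128,"z":0.038,"ax":0,"ay":0,"az":0.001,"claw":1}]'
python3 -m crank '[{"x":0,"y":0,"z":0.01,"ax":0,"ay":0,"az":0,"claw":1},{"x":0,"y":0,"z":0.01,"ax":0,"ay":0,"az":0,"claw":1},{"x":0,"y":0,"z":0.01,"ax":0,"ay":0,"az":0,"claw":1},{"x":0,"y":0,"z":0.01,"ax":0,"ay":0,"az":0,"claw":1},{"x":0,"y":0,"z":0.01,"ax":0,"ay":0,"az":0,"claw":1}]'
python3 -c "
from h import *;print(togo([.3456,-.3034,.0153],-73.2))"
```

```text
time: 26.73
ee_pos: [0.3443, -0.3047, 0.0605]
eef_rot: [0.803, -0.596, 0.0, 0.001]
ft_force: [-0.1, -0.5, -2.1]
width: 0.0318
time: 27.15
ee_pos: [0.3488, -0.303, 0.0512]
eef_rot: [0.805, -0.594, 0.001, -0.0]
ft_force: [-0.5, 0.3, -0.5]
width: 0.0317
t=27.15 tcp [ 348.8 -303.    51.2] yaw -72.87 w 0.0317 | shift [-0.0006  0.0032  0.0358] az 0.0028
```

```bash
python3 -m crank '[{"x":0,"y":0.002,"z":0.01,"ax":0,"ay":0,"az":0.002,"claw":1},{"x":0,"y":0.002,"z":0.02,"ax":0,"ay":0,"az":0.002,"claw":1},{"x":0,"y":0.002,"z":0.027,"ax":0,"ay":0,"az":0.002,"claw":1},{"x":0,"y":0.002,"z":0.027,"ax":0,"ay":0,"az":0.002,"claw":1},{"x":0,"y":0.002,"z":0.027,"ax":0,"ay":0,"az":0.002,"claw":1}]'
python3 -c "
from h import *;print(togo([.3456,-.3034,.0153],-73.2))"
```

```text
time: 27.57
ee_pos: [0.3451, -0.3033, 0.0226]
eef_rot: [0.803, -0.596, -0.001, -0.0]
ft_force: [0.1, 0.4, -1.4]
width: 0.0322
t=27.57 tcp [ 345.1 -303.3   22.6] yaw -73.18 w 0.0322 | shift [ 0.0002 -0.0004  0.0073] az 0.0002
```

```bash
python3 -m crank '[{"x":0,"y":0,"z":0.004,"ax":0,"ay":0,"az":0,"claw":1},{"x":0,"y":0,"z":0.007,"ax":0,"ay":0,"az":0,"claw":1},{"x":0,"y":0,"z":0.007,"ax":0,"ay":0,"az":0,"claw":1},{"x":0,"y":0,"z":0.007,"ax":0,"ay":0,"az":0,"claw":1},{"x":0,"y":0,"z":0.007,"ax":0,"ay":0,"az":0,"claw":0.5}]' 
python3 -m crank '[{"x":0,"y":0,"z":0,"ax":0,"ay":0,"az":0,"claw":0},{"x":0,"y":0,"z":0,"ax":0,"ay":0,"az":0,"claw":-0.6},{"x":0,"y":0,"z":0,"ax":0,"ay":0,"az":0,"claw":-1},{"x":0,"y":0,"z":0,"ax":0,"ay":0,"az":0,"claw":-1},{"x":0,"y":0,"z":0,"ax":0,"ay":0,"az":0,"claw":-1}]'
python3 -m crank '[{"x":0,"y":0,"z":-0.01,"ax":0,"ay":0,"az":0,"claw":-1},{"x":0,"y":0,"z":-0.04,"ax":0,"ay":0,"az":0,"claw":-1},{"x":0,"y":0,"z":-0.08,"ax":0,"ay":0,"az":0,"claw":-1},{"x":0,"y":0,"z":-0.12,"ax":0,"ay":0,"az":0,"claw":-1},{"x":0,"y":0,"z":-0.16,"ax":0,"ay":0,"az":0,"claw":-1}]'
python3 -m crank '[{"x":0.02,"y":0,"z":-0.04,"ax":0,"ay":0,"az":0,"claw":-1},{"x":0.04,"y":0.02,"z":-0.05,"ax":0,"ay":0,"az":0,"claw":-1},{"x":0.06,"y":0.02,"z":-0.05,"ax":0,"ay":0,"az":0,"claw":-1},{"x":0.06,"y":0.02,"z":-0.05,"ax":0,"ay":0,"az":0,"claw":-1},{"x":0.06,"y":0.02,"z":-0.05,"ax":0,"ay":0,"az":0,"claw":-1}]'
python3 snap.py w11
python3 - <<'E'
from h import *
S,D=camera("scene"),camera("side")
cv2.imwrite("pics/sc2.png",S["color"]);cv2.imwrite("pics/sd2.png",D["color"])
W=cv2.imread("pics/w11.png")
a=cv2.resize(S["color"][170:350,170:510],(800,424));b=cv2.resize(W[:330],(400,206))
c=cv2.resize(D["color"][130:480,220:480],None,fx=.58,fy=.5)
o=np.zeros((630,800,3),np.uint8);o[:424]=a;o[424:630,:400]=b;c=cv2.resize(D["color"][130:300,320:480],(194,206));o[424:630,400:594]=c;c=cv2.resize(D["color"][380:480,230:325],(196,206));o[424:630,594:790]=c
cv2.imwrite("pics/fin.png",cv2.resize(o,(760,598)))
E
```

```text
time: 27.98
ee_pos: [0.3456, -0.3038, 0.0165]
eef_rot: [0.803, -0.596, 0.0, 0.0]
ft_force: [0.7, 0.1, -1.8]
width: 0.0321
time: 28.4
ee_pos: [0.3457, -0.3038, 0.0165]
eef_rot: [0.803, -0.596, 0.0, 0.0]
ft_force: [-0.3, -0.4, 0.1]
width: 0.0576
time: 28.82
ee_pos: [0.3452, -0.3033, 0.179]
eef_rot: [0.803, -0.596, 0.0, -0.0]
ft_force: [0.9, -0.4, -0.3]
width: 0.0853
time: 29.23
ee_pos: [0.3436, -0.3673, 0.2269]
eef_rot: [0.803, -0.597, 0.0, -0.0]
ft_force: [0.5, 0.9, 0.6]
width: 0.0871
t=29.23 tcp [ 343.6 -367.3  226.9] yaw -73.26 w 0.0871 | shift [-0.096  -0.1923  0.002 ] az -0.6393
```

View pics/fin.png

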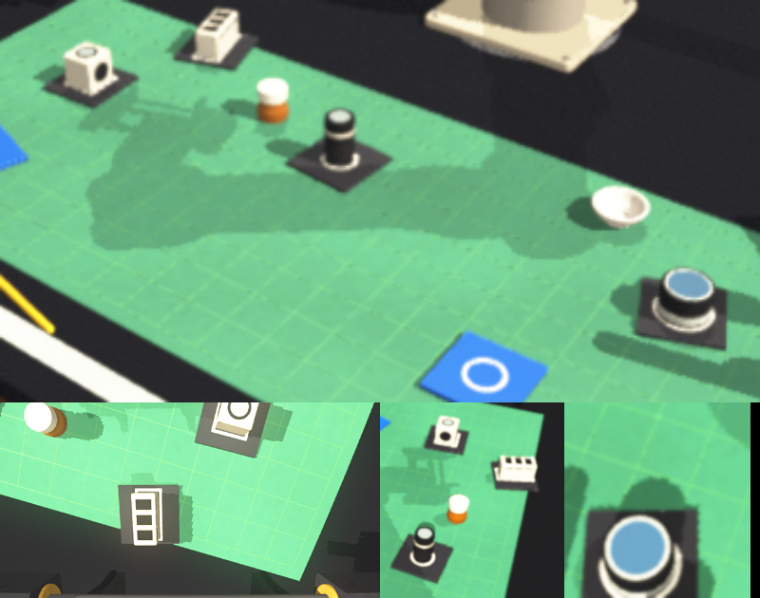

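Run:
```python
from h import *
import pickle
c=pickle.load(open("w11.pkl","rb"));g=c["color"]
m=(g.max(2)<130).astype(np.uint8);k=np.zeros_like(m);k[135:235,205:285]=1
n,l,s,ce=cv2.connectedComponentsWithStats(m*k,connectivity=4)
J=[j for j in range(1,n) if 250<s[j][4]<900 and s[j][2]<40];print([(s[j].tolist()) for j in J])
q=np.argwhere(np.isin(l,J))[:,::-1];print("slots",rect(c,q,.044))
w=((g[...,1].astype(int)-g[...,2]<25)).astype(np.uint8);w[:,:190]=0;w[:,305:]=0;w[:130]=0;w[245:]=0
q=max(cv2.findContours(w,0,1)[0],key=cv2.contourArea)[:,0];print("pad",rect(c,q,.006))
```

```text
[[229, 164, 26, 17, 430], [230, 190, 26, 17, 425], [231, 216, 26, 16, 392]]
slots [ 344.2 -302.4   55.    20.4   16.9]
pad [ 341.7 -298.5   95.   106.3   16.8]
```

```bash
python3 -c "
from bench import close_job;print(close_job())"
```

```text
the job is handed in; nothing more can be done
None
```

All four parts are standing upright and released on their matching pads, and I handed the job in at about 29 s. The gripper was raised clear of everything. The jar, the dish and the blue look-alikes were not touched.

My last checks, by wrist camera, compare each part with its outline:

| Part | Pad | Result |
|---|---|---|
| Lens | large round | centre about 0.5 mm off |
| Eyepiece | small round | about 1 mm off, measured from a partly clipped view |
| Prism | square | turned 3.1°, same as the outline; centre about 0.2–2.5 mm off |
| Magazine | oblong | turned 16.9° against 16.7° for the outline; centre about 1.7 mm off |

- **Prism:** its two camera estimates disagree by about 2 mm. The outer edge of the top gave (513.2, -378.4) mm and the port ring gave (514.7, -379.8) mm, for a target of (512.9, -380.7) mm. The robot's own position at release put it within about 0.5 mm of the target.
- **Magazine:** a last attempt to outline the oblong pad spilled into the area around it and failed, so I compared the magazine with the earlier measurement of the pad.
- **Fixed cameras:** in the first measurements the side camera was up to about 6 mm off the scene camera in y, so I aimed with the wrist camera. The final scene and side pictures show all four parts upright and inside their outlines.

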